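# Load glaze test tiles into the kiln rack

### The job

Get the kiln rack ready: slide each glazed test tile along its groove until it hangs over the front edge of the ware board, pick it up by the overhang, and push it fully home into a free lane of the rack, so that the tile itself lifts the brass catch and the catch drops behind it. Also stand the witness cone pack upright, centred and square on the rack's white pad. Do not let a tile fall onto the bench, do not work the catches with the gripper, and leave the mug, bowl and sponge where they are.

Things in the scene. Friction and masses are not known exactly. Their poses are not given: they have to be found in the camera images.
- tile0: blue glazed ceramic test tile, 90 x 44 x 6 mm, 60 g, with a cream patch near one end; origin at the centre of its underside, x along its 90 mm length, z up. It lies flat in one of the grooves of the ware board, parallel to it. Absent in some starts (then None)
- tile1: green glazed ceramic test tile, 90 x 44 x 6 mm, 60 g, with a cream patch near one end; origin at the centre of its underside, x along its 90 mm length, z up. It lies flat in one of the grooves of the ware board, parallel to it. Absent in some starts (then None)
- tile2: rust-red glazed ceramic test tile, 90 x 44 x 6 mm, 60 g, with a cream patch near one end; origin at the centre of its underside, x along its 90 mm length, z up. It lies flat in one of the grooves of the ware board, parallel to it. Absent in some starts (then None)
- ware_board: fixed wooden ware board at the robot's left, 160 mm deep (its x), 200 mm wide (its y); origin at the centre of its underside. Three grooves along x at y = -70, 0, +70 mm, 47 mm wide, open at both ends, floor 45 mm above the bench, between strips 5 mm high: only 1 mm of a tile's sides stands out, too little to grip. Push a tile by its rear end with fingertips in the groove behind it
- ware_edge (a point): middle of the ware board's front (robot-side) edge, at groove floor height; axes parallel to ware_board, x pointing into the board, away from the robot. The board is 15 mm thick there and free below, and fingers can reach both long sides of the part of a tile that hangs out in front of it, with 45 mm of free height below
- rack: fixed plywood kiln rack at the robot's right, origin at the centre of its underside, x pointing away from the robot; base plate 8 mm thick, x -105 to +85, y -125 to +125 mm, with a wing at y +115 to +215 mm that carries the cone pad. Three tile lanes along x at y = -85 (lane0), 0 (lane1), +85 mm (lane2), entered from the robot's side moving towards +x
- lane0 (a point): centre of lane 0 at its floor, 45 mm above the bench, axes parallel to rack; a tile fully home has its centre here, with 4 mm of play either way along x. In lane x (mm): rail only 26 mm wide from -85 to -12, so fingers pass beside it (free down to the base plate); floor 60 mm wide from -12 to +59; end stop at +49, 16 mm high
- lane1 (a point): the same for lane 1. Each lane has side guides 9 mm high and 49 mm apart from lane x = -2 to +49, flared at -12 to -2 mm; at x = -6 to +6 mm posts at y = 30 to 36 mm either side carry a steel crossbar 24 to 30 mm above the floor, so that a tile can go in only from the robot's end, not from above
- lane2 (a point): the same for lane 2
- catch0 (a joint): brass gravity catch of lane 0, rad: 0 = down, grows as the nose lifts (up to 1); 0.09 to 0.17 with a tile under it. Hinged at lane x = 0, 14 mm above the floor; a 12 mm wide arm runs back over the lane's middle to a 14 mm wide nose, top 17 mm above the floor; fingers holding a tile's long sides pass either side of it
- catch1 (a joint): the same for lane 1
- catch2 (a joint): the same for lane 2
- catch0_nose (a point): back face of the nose of catch 0, at lane x = -49 mm, 3 mm above the floor when down (the nose's lower edge is 1 mm above it). Towards the entrance its underside rises as a 25 degree ramp to 13 mm above the floor at lane x = -75, so the leading end of a tile pushed in along the floor lifts it (under 3 N), and it drops behind the tile's rear end
- catch1_nose (a point): the same for catch 1
- catch2_nose (a point): the same for catch 2
- cone_pack: witness cone pack, 100 g: terracotta block 28 mm (its x) x 54 mm (its y) x 26 mm high with three small cones 30 mm high in a row on top (56 mm in all); origin at the centre of its underside. Stands on the bench between board and rack at the start; grip it across the 28 mm block
- cone_pad (a point): centre of the top of the white ceramic pad on the rack's wing, 56 mm (x) by 84 mm (y), its top 10 mm above the bench; axes parallel to rack
- brush_mug: a grey steel mug of brushes, 80 mm wide, 100 mm high (210 with brushes); bystander; origin at the centre of its underside
- bowl: a green plastic bowl, 130 mm wide, 60 mm high; bystander; origin at the centre of its underside
- sponge: a yellow sponge, 100 x 70 x 35 mm; bystander; origin at the centre of its underside
There are look-alikes about, which are no part of the job. What is shaped like the tile2 but pink is not meant.

How it is judged:
By the outcome, as a careful person would: the job done as asked, in the order asked, and still so for the second after the job is handed in, with the robot touching nothing.
Of tile0, tile1, tile2 only 2 to 3 are there at a start; the rules pass over those that are not, and their reading is None.
At some moment in a run one of cone_pack may be knocked a few centimetres aside while the robot is not near it.
It also fails if it takes over 210 s, if anything falls off the work surface, if the arm or the gripper's body presses on something with over 40 N, if the wrist force passes 120 N, or if a joint passes its speed limit or range.

### The arm

A 6-joint arm with a two-finger parallel gripper is mounted at the origin on the work surface. World frame = base frame: x ahead of the robot, y to its left, z up, the work surface at z = 0. Lengths are in mm, angles in rad, forces in N, time in s.
With the tool pointing down it reaches from about 350 to 875 mm from the base axis. Payload 4.2 kg.
Tool frame: the origin (TCP) lies midway between the tips of the shut fingers; the grasp point (between the pads) lies 19 mm behind it; z points along the fingers, y is the line along which they close (so a half turn about z gives the same grasp; the last joint's range is limited). The gripper opens to 85 mm and grips with 20 to 120 N. Pads are 22 mm wide; open, the fingers measure 114 mm over their backs; the gripper's body (76 mm by 85 mm) begins 54 mm behind the grasp point. The pads swing forward as they close: fully open they stand 13 mm farther back than shut.
Start: joints at [-0.845, 0.385, 0.008, 0, -1.194, -0.259], TCP at [281.28, -558.104, 231.312] pointing down, gripper open.
Joint ranges: [-3.14, 3.14], [-1.21, 2.06], [-1.07, 1.41], [-3.16, 2.05], [-2.99, -0.16], [-3.1, 3.1]. Speed limits (rad/s): [2.79, 2.79, 3.14, 3.14, 3.14, 3.14].

### API

Orientations are given as a unit quaternion [x, y, z, w].
In Python, from bench import arm, eyes, nets gives the robot as it stands.
- The arm moves only by the tool apply_moves, never from a script. Its arguments are lists of equal length, an entry for each row: "delta_rot": the turn, a rotation vector about the tool's x, y, z as a fraction of full scale, a list of three; "xyz": the shift along the tool's x, y, z as a fraction of full scale, a list of three; "hand": the gripper command: -1 is fully open, 1 is shut, values between are in proportion. In form: {"delta_rot": [[ax, ay, az], ...], "xyz": [[dx, dy, dz], ...], "hand": [hand, ...]}. A call has 1 to 20 rows; each row shifts and turns the commanded pose from where the row before left it, along the tool's axes as they then stand; what a row does not reach is not made up. Full scale, the value 1, is 0.025 m for a shift and 6 degrees for a turn. A row lasts 1/12 s, in which the tool goes at most 41.7 mm and 7.16 degrees, less where a joint would pass 70% of its speed; a pose out of reach is approached as far as the arm can. A call with a number of a shift or a turn outside -1 to 1 is refused whole. A call with a gripper value outside its range is refused whole. The fingers move at their own pace and stop on an object; the grip force is fixed at half the most. Time passes only in rows, so rows that do not move let the fingers close. It gives the time, the measured TCP pose, the force, the opening and the grip force at its end, in the units of the state.
- arm.read_state(): the state, without advancing time (a new reading comes with each control period).
- eyes.get_image(name): name is "scene" or "top"; returns a dict with "frame" (400x640x3 uint8, red, green, blue), "range_z" (400x640 float32, mm along the optical axis (not along the pixel's ray), 0 where there is no reading), "camera_matrix" (3x3 intrinsics, pixels), "dist" ([k1, k2, p1, p2, k3] as OpenCV has them; the pictures are not rectified), "R" (3x3) and "t" (3): a world point X has camera coordinates R X + t. Camera axes: x right, y down, z forward; pixel columns grow to the right and rows downward; lengths in mm; the calibration is good to about 2 mm. A picture is of the moment at which its call begins.
- arm.job_done(): hands the job in; it is judged then, once.
Trained networks look in a picture, given as the dict that the camera call returned (one of the last four; its "shot" number tells which), for a name from the list of things; names that differ only in an ending like _2 or _b are one class to them, and where a whole thing is asked for, a point or a joint stands for the part that bears it (a point fixed in the world has none). Each returns a list of dicts, best first, with "score" (0 to 1); they miss things now and then, are a little off and sometimes report something else, mostly with a low value. They report only what shows in the picture. A call takes as long as a camera call. They do not tell look-alikes from the thing itself.
- nets.look_for(name, picture): "bbox" ([left, top, right, bottom] in pixels, round what is visible of it).
- nets.masks_of(name, picture): "region" (400x640 bool, what is visible of it) and "bbox" ([left, top, right, bottom] in pixels, round what is visible of it).
The state is a dict: "clock": time; "joints": joint angles; "joint_vel": joint speeds; "joint_efforts": joint torques, N m; "position": TCP position; "ee_rot": TCP orientation; "contact_force": force on the tool from outside, world axes, zero at the start; "wrist_torque": the same for the moment, N m; "gripper_width": finger opening in mm; "grasp_force": force on a finger pad.
Only numpy, scipy, OpenCV 4.12 (cv2) and the standard library are available. Lean on these libraries where they do the work, as an engineer would, in place of code of your own. Each camera call takes 0.05 s, during which the arm holds its last target. There are 200 camera calls.

## Working session

There is one attempt and no reset: what is moved stays moved. The work goes in short steps, Python scripts to look and compute and a tool call to move; the robot and the scene stay as the last step left them, time stands still between calls to the robot, and variables do not carry over. Pictures are saved under pics/ and viewed, at most 14 in all, crops included, and the job is handed in when it is done.

Besides the shell and the picture viewer there is one more tool, called after "Call:" in YAML: its name, and indented under it one key for each argument. apply_moves: Moves the arm, as the interface text tells. Its arguments: {"type":"object","properties":{"delta_rot":{"type":"array"},"xyz":{"type":"array"},"hand":{"type":"array"}},"required":["delta_rot","xyz","hand"]}

```bash
mkdir -p pics; ls
cat > h.py <<'E'
import numpy as np, cv2
from bench import arm, eyes, nets
def save(im,name,box=None,scale=1):
    f=im["frame"]
    if box: l,t,r,b=box; f=f[t:b,l:r]
    if scale!=1: f=cv2.resize(f,None,fx=scale,fy=scale,interpolation=cv2.INTER_CUBIC)
    cv2.imwrite("pics/"+name+".png",f[:,:,::-1])
def cloud(im):
    z=im["range_z"]; h,w=z.shape
    uv=np.stack(np.meshgrid(np.arange(w),np.arange(h)),-1).reshape(-1,1,2).astype(np.float64)
    n=cv2.undistortPoints(uv,np.array(im["camera_matrix"]),np.array(im["dist"])).reshape(h,w,2)
    P=np.dstack([n[...,0]*z,n[...,1]*z,z]).reshape(-1,3)
    X=(P-np.array(im["t"]))@np.array(im["R"])   # R^T (P-t)
    X=X.reshape(h,w,3); X[z<=0]=np.nan
    return X
E
python3 - <<'E'
from h import *
s=arm.read_state(); print(s)
for n in ("scene","top"):
    im=eyes.get_image(n); save(im,n+"0"); np.save(n+"X.npy",cloud(im))
    R=np.array(im["R"]); print(n, -R.T@np.array(im["t"]), R.round(2).tolist())
    for k in ["tile0","tile1","tile2","ware_board","rack","cone_pack","brush_mug","bowl","sponge"]:
        print(k,[(np.round(d["bbox"]).astype(int).tolist(),round(d["score"],2)) for d in nets.look_for(k,im)][:4])
E
```

```text
pics
{'clock': 0.0, 'joints': array([-8.45369009e-01,  3.85523266e-01,  6.59960909e-03, -5.38260268e-04,
       -1.19399349e+00, -2.58555553e-01]), 'joint_vel': array([ 1.77603283e-04, -1.62622000e-04,  1.63620265e-03, -1.62922360e-03,
        8.58829434e-05,  2.30678630e-05]), 'joint_efforts': array([ 1.13855181e-04, -3.92291343e+01,  1.88400078e+01,  4.18603733e+00,
       -4.59898612e-03, -1.11255679e-05]), 'position': array([ 281.03670887, -557.57663812,  230.22559626]), 'ee_rot': array([-2.31224837e-01,  9.72899731e-01,  1.05280079e-03, -2.80441972e-04]), 'contact_force': array([-0.33875566,  0.24589184,  0.39233459]), 'wrist_torque': array([ 0.03057482, -0.01449571,  0.00624226]), 'grasp_force': 0.0, 'gripper_width': 85.4866075792628}
scene [1177.03002661  316.69844953  799.44166906] [[-0.46, 0.89, -0.01], [0.66, 0.34, -0.67], [-0.59, -0.32, -0.74]]
tile0 [([429, 228, 457, 260], 0.86), ([390, 178, 428, 196], 0.86), ([448, 186, 473, 214], 0.83), ([321, 208, 349, 237], 0.6)]
tile1 [([429, 228, 457, 260], 0.86), ([390, 178, 428, 196], 0.86), ([448, 186, 473, 214], 0.83), ([321, 20
[... 557 characters left out ...]
0.16], [0.16, 0.0, -0.99]]
tile0 [([298, 182, 313, 210], 0.89), ([259, 190, 272, 218], 0.87), ([214, 191, 229, 219], 0.83), ([422, 196, 427, 212], 0.67)]
tile1 [([298, 182, 313, 210], 0.89), ([259, 190, 272, 218], 0.87), ([214, 191, 229, 219], 0.83), ([422, 196, 427, 212], 0.67)]
tile2 [([298, 182, 313, 210], 0.89), ([259, 190, 272, 218], 0.87), ([214, 191, 229, 219], 0.83), ([422, 196, 427, 212], 0.67)]
ware_board [([209, 175, 277, 223], 0.73), ([367, 195, 374, 217], 0.57)]
rack [([331, 172, 438, 231], 0.75)]
cone_pack [([294, 221, 309, 231], 0.58), ([333, 171, 439, 227], 0.54)]
brush_mug [([446, 189, 488, 223], 0.69)]
bowl [([280, 120, 322, 156], 0.81)]
sponge [([162, 177, 191, 210], 0.6)]
```

Run:
```python
from h import *
im=eyes.get_image("scene"); save(im,"scene_c",(150,80,550,340),2)
im=eyes.get_image("top"); save(im,"top_c",(150,100,500,260),2.28)
```

```text
(no output)
```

View pics/scene_c.png

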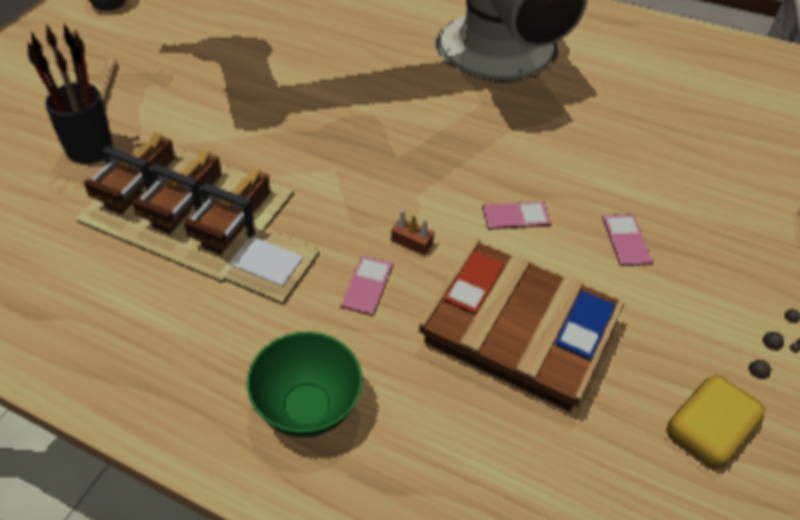

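View pics/top_c.png

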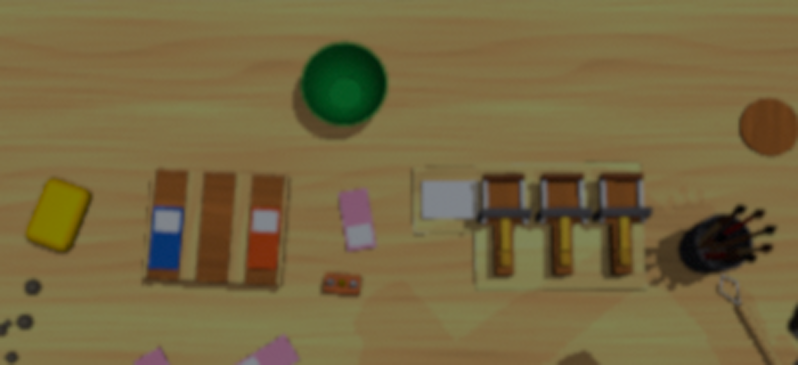

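The scene picture shows the rust-red tile at crop (475,280) and the blue tile at (588,322), both in board grooves. The middle groove is empty and there is no green tile. The cone pack is at (412,235), and the rack at (190,190) has all three lanes empty with the white pad at (268,262).

Things that could be taken for tile2, by scene crop pixel: red in groove (475,280), pink on bench (367,285), (517,215) and (627,238). By the description I choose the rust-red tile in the groove.

```bash
cat >> h.py <<'E'
def plane(im,uv,z):
    uv=np.asarray(uv,float).reshape(-1,1,2)
    n=cv2.undistortPoints(uv,np.array(im["camera_matrix"]),np.array(im["dist"])).reshape(-1,2)
    R=np.array(im["R"]); c=-R.T@np.array(im["t"])
    d=np.c_[n,np.ones(len(n))]@R
    return (c+d*((z-c[2])/d[:,2])[:,None])[:,:2]
def rect(im,mask,z):
    """min-area rectangle on plane z of a mask's upsampled contour"""
    k=cv2.resize(mask.astype(np.float32),None,fx=4,fy=4,interpolation=cv2.INTER_LINEAR)>.5
    cs,_=cv2.findContours(k.astype(np.uint8),cv2.RETR_EXTERNAL,cv2.CHAIN_APPROX_NONE)
    c=max(cs,key=cv2.contourArea).reshape(-1,2)
    p=plane(im,(c+.5)/4-.5,z).astype(np.float32)
    (cx,cy),(w,h),a=cv2.minAreaRect(p)
    if w<h: w,h,a=h,w,a+90   # a: direction of long side
    a=(a+90)%180-90
    return np.round([cx,cy,w,h,a],1)
E
python3 - <<'E'
from h import *
for n in ("scene","top"):
    im=eyes.get_image(n); X=cloud(im); f=im["frame"]
    hsv=cv2.cvtColor(f,cv2.COLOR_RGB2HSV)
    for k in ["tile0","cone_pack","rack","ware_board","bowl","brush_mug","sponge"]:
        for d in nets.masks_of(k,im)[:7]:
            m=d["region"]; P=X[m]; med=np.nanmedian(P,0); 
            z=51 if (k=="tile0" and med[2]>30) else {"tile0":6,"cone_pack":26,"rack":8,"ware_board":50}.get(k,30)
            print(n,k,round(d["score"],2),np.median(f[m],0),med.round(0),m.sum(),rect(im,m,z))
im=eyes.get_image("scene"); save(im,"crop_red",(350,190,480,290),6)
for n in("scene","top"):
    im=eyes.get_image(n);X=cloud(im)
    P=X.reshape(-1,3)
    for y0,y1,x0,x1,nm in ((60,400,350,760,"board"),(-420,20,350,760,"rack")):
        Q=P[(P[:,1]>y0)&(P[:,1]<y1)&(P[:,0]>x0)&(P[:,0]<x1)&(P[:,2]>-5)]
        h,_=np.histogram(Q[:,2],np.arange(-5,90,2.5)); print(n,nm,h.tolist())
E
```

```text
scene tile0 0.96 [168. 101. 125.] [369. 325.   7.] 436 [366.8 323.9  96.1  50.7  28.5]
scene tile0 0.7 [170. 105. 127.] [605.  41.   7.] 464 [602.7  40.7  95.6  47.5   9.7]
scene tile0 0.69 [169. 102. 126.] [395. 176.   7.] 411 [392.4 174.4  93.7  54.3 -62.9]
scene tile0 0.67 [143.  55.  34.] [575. 175.  52.] 524 [571.2 174.1  97.7  47.2  -2.1]
scene cone_pack 0.75 [100.  70.  45.] [512.  64.  25.] 362 [511.3  65.6  68.8  67.6   1.7]
scene rack 0.86 [108.  82.  56.] [ 625. -219.   13.] 5650 [ 587.1 -239.5  404.2  213.6  -89.8]
scene ware_board 0.86 [117.  72.  43.] [623. 247.  47.] 3880 [596.6 242.9 202.1 184.2  86.3]
scene ware_board 0.48 [151. 117.  57.] [ 554. -255.   59.] 59 [ 546.4 -261.2   52.3   17.9   -1. ]
scene bowl 0.84 [25. 71. 33.] [780.  49.  28.] 2375 [778.7  49.  138.6 134.2  71.6]
scene brush_mug 0.61 [23. 16. 16.] [ 570. -454.   91.] 1579 [ 477.2 -569.8  404.5  100.2   50.5]
scene sponge 0.95 [167.  142.5  50. ] [623. 476.  35.] 1424 [616.2 477.2 115.8  71.5 -19.4]
top tile0 0.94 [125.  60.  30.] [566. 174.  51.] 435 [564.3 173.3  98.7  51.7   0.7]
top tile0 0.87 [1
[... 890 characters left out ...]
  78.5 -18.7]
scene board [96, 2717, 7209, 1681, 482, 281, 70, 62, 41, 22, 22, 29, 46, 32, 49, 62, 80, 63, 86, 547, 1280, 718, 1512, 537, 26, 34, 26, 2, 0, 0, 0, 0, 0, 0, 0, 0, 0]
scene rack [143, 2620, 5516, 1347, 499, 1429, 714, 110, 37, 37, 20, 24, 23, 22, 32, 55, 96, 84, 107, 246, 535, 184, 111, 148, 180, 167, 248, 102, 17, 21, 47, 102, 166, 22, 0, 0, 0]
top board [1110, 2148, 2416, 1699, 749, 269, 93, 16, 8, 2, 18, 17, 19, 18, 12, 14, 20, 60, 208, 426, 598, 645, 572, 341, 113, 39, 13, 7, 0, 0, 0, 0, 0, 0, 0, 0, 0]
top rack [1535, 2867, 3128, 2172, 1366, 1060, 600, 260, 71, 26, 13, 7, 11, 18, 14, 13, 23, 53, 157, 280, 296, 218, 117, 98, 108, 141, 125, 69, 34, 24, 42, 86, 67, 39, 9, 4, 0]
```

View pics/crop_red.png

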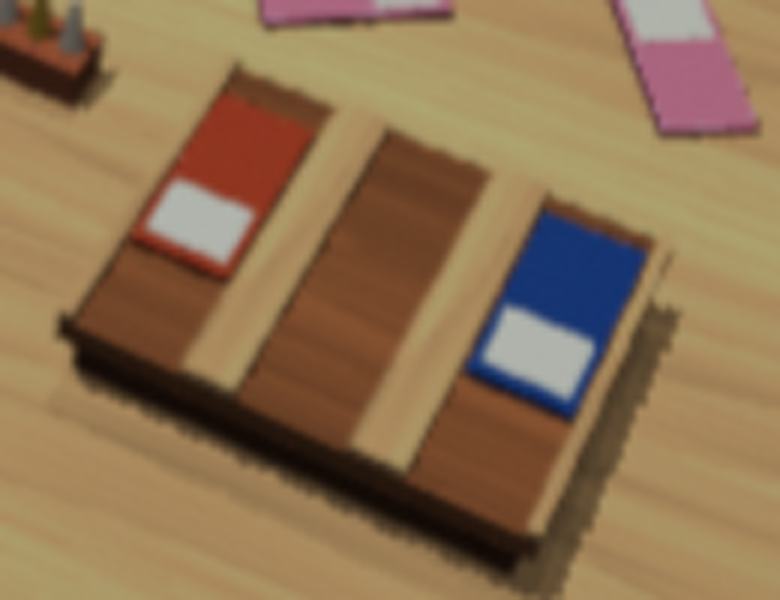

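The close crop shows the rust-red tile with its cream patch in the groove at about (200,190). The blue tile is in the far-left groove at (560,310), and the pink tiles lie on the bench. The choice stands. Next I make rectified views for measuring.

```bash
cat >> h.py <<'E'
def ortho(im,x0,x1,y0,y1,z,s=2):
    """rows: x decreasing from x1 ; cols: y decreasing from y1; s px/mm"""
    xs=x1-np.arange(int((x1-x0)*s))/s; ys=y1-np.arange(int((y1-y0)*s))/s
    gx,gy=np.meshgrid(xs,ys,indexing="ij")
    P=np.stack([gx,gy,np.full_like(gx,z)],-1).reshape(-1,3).astype(np.float64)
    R=np.array(im["R"],float); rv=cv2.Rodrigues(R)[0]
    uv=cv2.projectPoints(P,rv,np.array(im["t"],float),np.array(im["camera_matrix"]),np.array(im["dist"]))[0].reshape(*gx.shape,2).astype(np.float32)
    return cv2.remap(im["frame"],uv[...,0],uv[...,1],cv2.INTER_CUBIC)
E
python3 - <<'E'
from h import *
ims={n:eyes.get_image(n) for n in("scene","top")}
def grid(o,x1,y1,s,st=50):
    o=cv2.convertScaleAbs(o,alpha=1.5).copy()
    for v in range(-1000,1000,st):
        r=int((x1-v)*s); c=int((y1-v)*s)
        if 0<=r<o.shape[0]: cv2.line(o,(0,r),(o.shape[1],r),(0,255,255),1); cv2.putText(o,str(v),(0,r-2),0,.4,(255,255,0),1)
        if 0<=c<o.shape[1]: cv2.line(o,(c,0),(c,o.shape[0]),(0,255,255),1); cv2.putText(o,str(v),(c+2,10),0,.4,(255,255,0),1)
    return o
A=[grid(ortho(ims[n],480,690,120,370,50,1.5),690,370,1.5) for n in ims]
cv2.imwrite("pics/ob.png",np.hstack(A)[:,:,::-1])
A=[grid(ortho(ims[n],470,710,-420,-20,45,1.25),710,-20,1.25) for n in ims]+[]
B=[grid(ortho(ims[n],470,710,-420,-20,8,1.25),710,-20,1.25) for n in ims]
# top: z=45 | z=8 ; second row scene
cv2.imwrite("pics/or.png",cv2.resize(np.vstack([np.hstack([A[1],A[0]])]),None,fx=.8,fy=.8)[:,:,::-1] if 0 else np.vstack([np.hstack([A[i][:, :400] for i in (1,)]+[A[0][:,:400]])]+[np.hstack([B[1][:,:400],B[0][:,:400]])])[:,:,::-1])
# colour segments
for n,im in ims.items():
    hsv=cv2.cvtColor(im["frame"],cv2.COLOR_RGB2HSV); H,S,V=[hsv[...,i].astype(int) for i in range(3)]
    X=cloud(im)
    inb=(X[...,2]>38)&(X[...,1]>120)&(X[...,1]<380)
    blue=(H>105)&(H<130)&(S>120)
    print(n,"blue",rect(im,blue,51))
    red=((H<8)|(H>172))&(S>150)&(V>80)
    m=red&(abs(X[...,0]-570)<80)&(abs(X[...,1]-174)<50); print("red",rect(im,m,51))
    w=(S<75)&(V>90)
    for nm,c,z in(("pad",(612,-62),10),("patchR",(598,174),51),("patchB",(595,315),51)):
        m=w&(abs(X[...,0]-c[0])<55)&(abs(X[...,1]-c[1])<60); print(nm,rect(im,m,z))
E
```

```text
scene blue [569.7 313.9  93.2  43.2  -3.3]
red [553.1 173.9  61.1  44.5  -3.3]
pad [629.  -89.2  70.4  63.  -89.1]
patchR [591.5 171.2  37.7  33.1  87.6]
patchB [591.8 312.5  38.8  33.6  86.8]
top blue [548.9 315.4  55.1  43.3  -3.2]
red [572.3 179.9  18.9   2.5  89.8]
pad [626.8 -87.2  70.8  61.   89.8]
patchR [590.6 172.   35.8  32.4  89.8]
patchB [591.  316.3  42.4  32.4  89.8]
```

View pics/ob.png

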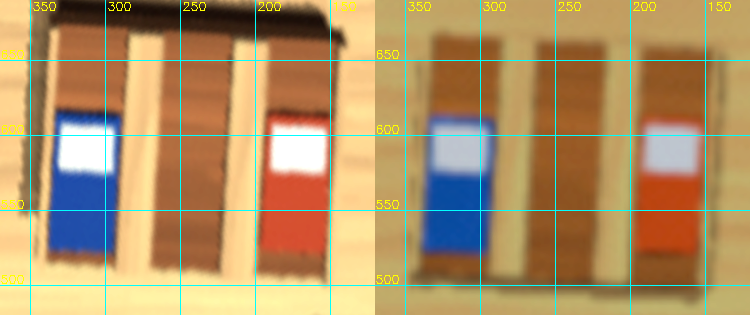

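View pics/or.png

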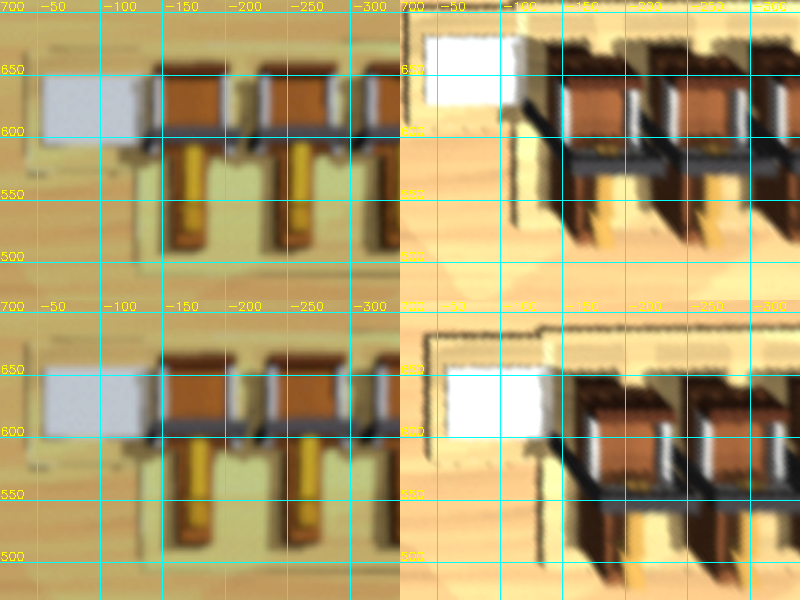

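The rectified views show the board yawed about -3 degrees. The blue tile spans x of about 520–612 at y≈316, and the red one the same x range at y≈174. The rack is nearly square to the world, with the pad at about (628,-97). I'll refine this by fitting the known edge models.

```bash
cat > fit.py <<'E'
from h import *
from scipy.optimize import minimize
def seg(a,b,z): return (np.array([*a,z],float),np.array([*b,z],float))
def box(x0,x1,y0,y1,z): return [seg((x0,y0),(x1,y0),z),seg((x1,y0),(x1,y1),z),seg((x1,y1),(x0,y1),z),seg((x0,y1),(x0,y0),z)]
def rackm():
    L=[seg((-105,-125),(-105,125),8),seg((85,-125),(85,125),8),seg((-105,-125),(85,-125),8)]
    for y in(-85,0,85):
        L+=[seg((-85,y-13),(-15,y-13),45),seg((-85,y+13),(-15,y+13),45),seg((-85,y-13),(-85,y+13),45)]
        L+=[seg((-6,y-36),(-6,y+36),75),seg((6,y-36),(6,y+36),75)]
        L+=[seg((0,y-24.5),(47,y-24.5),54),seg((0,y+24.5),(47,y+24.5),54),seg((49,y-25),(49,y+25),61)]
    return L
def boardm():
    L=box(-80,80,-100,100,50)
    for y in(-70,0,70): L+=[seg((-78,y-23.5),(78,y-23.5),50),seg((-78,y+23.5),(78,y+23.5),50)]
    return L
def fit(im,L,p0,span=(12,12,4)):
    g=cv2.cvtColor(im["frame"],cv2.COLOR_RGB2GRAY).astype(np.float32); g=cv2.GaussianBlur(np.log(g+10),(0,0),.7)
    gx=cv2.Sobel(g,cv2.CV_32F,1,0); gy=cv2.Sobel(g,cv2.CV_32F,0,1)
    K=np.array(im["camera_matrix"]);D=np.array(im["dist"]);R=np.array(im["R"],float);rv=cv2.Rodrigues(R)[0];t=np.array(im["t"],float)
    S=[];W=[]
    pts=np.concatenate([a+(b-a)*np.linspace(0,1,max(3,int(np.linalg.norm(b-a)/2)))[:,None] for a,b in L])
    dr=np.concatenate([np.repeat(((b-a)/np.linalg.norm(b-a))[None],max(3,int(np.linalg.norm(b-a)/2)),0) for a,b in L])
    def cost(p):
        c,s=np.cos(np.radians(p[2])),np.sin(np.radians(p[2])); M=np.array([[c,-s,0],[s,c,0],[0,0,1]])
        P=pts@M.T+[p[0],p[1],0]; Q=P+dr@M.T
        uv=cv2.projectPoints(P,rv,t,K,D)[0][:,0]; u2=cv2.projectPoints(Q,rv,t,K,D)[0][:,0]
        d=u2-uv; n=np.c_[-d[:,1],d[:,0]]/np.linalg.norm(d,axis=1)[:,None]
        m=uv.astype(np.float32)[None]
        a=cv2.remap(gx,m[...,0],m[...,1],cv2.INTER_LINEAR)[0];b=cv2.remap(gy,m[...,0],m[...,1],cv2.INTER_LINEAR)[0]
        return -np.mean(np.minimum(abs(a*n[:,0]+b*n[:,1]),1.2))
    best=min(((cost([p0[0]+i,p0[1]+j,p0[2]+k]),p0[0]+i,p0[1]+j,p0[2]+k) for i in np.arange(-span[0],span[0]+1,2) for j in np.arange(-span[1],span[1]+1,2) for k in np.arange(-span[2],span[2]+.1,1)))
    r=minimize(cost,best[1:],method="Nelder-Mead",options=dict(initial_simplex=np.array(best[1:])+np.array([[0,0,0],[2,0,0],[0,2,0],[0,0,1]])))
    return r.x.round(2),round(-r.fun,3)
if __name__=="__main__":
    for n in("scene","top"):
        im=eyes.get_image(n)
        print(n,"rack",fit(im,rackm(),(600,-262,0)),"board",fit(im,boardm(),(585,243,-3)))
        print("pad",fit(im,box(-28,28,-42,42,10),(627,-97,0)))
        print("blue",fit(im,box(-45,45,-22,22,51),(566,315,-3),(8,8,2)),"red",fit(im,box(-45,45,-22,22,51),(566,174,-3),(8,8,2)))
        print("cone",fit(im,box(-14,14,-27,27,26),(500,63,0),(10,10,20)))
E
python3 fit.py
```

```text
scene rack (array([ 5.9898e+02, -2.5541e+02,  1.3000e-01]), np.float64(0.898)) board (array([588.56, 242.57,  -4.21]), np.float64(1.033))
pad (array([627.89, -87.85,   0.63]), np.float64(0.762))
blue (array([562.52, 312.12,  -4.73]), np.float64(1.159)) red (array([555.69, 174.62,  -1.07]), np.float64(1.009))
cone (array([505.13,  62.64,  -7.68]), np.float64(1.043))
top rack (array([ 5.9422e+02, -2.5257e+02,  1.0000e-02]), np.float64(0.638)) board (array([578.33, 243.7 ,  -3.24]), np.float64(0.768))
pad (array([ 6.289e+02, -9.617e+01, -2.100e-01]), np.float64(0.505))
blue (array([562.53, 311.64,  -4.95]), np.float64(0.938)) red (array([ 5.6127e+02,  1.7650e+02, -1.5000e-01]), np.float64(0.796))
cone (array([499.41,  63.34,  -5.38]), np.float64(0.897))
```

Run:
```python
from h import *
for n in("scene","top"):
    P=np.concatenate([cloud(eyes.get_image(n)).reshape(-1,3) for _ in range(4)]); P=P[np.isfinite(P[:,0])]
    def sel(x0,x1,y0,y1,z0,z1): 
        return P[(P[:,0]>x0)&(P[:,0]<x1)&(P[:,1]>y0)&(P[:,1]<y1)&(P[:,2]>z0)&(P[:,2]<z1)]
    def ext(v,b=1.0):
        h,e=np.histogram(v,np.arange(v.min(),v.max()+b,b)); hm=np.percentile(h,70)/2; w=np.where(h>hm)[0]; return round(e[w[0]],1),round(e[w[-1]+1],1)
    print(n,"table z",np.median(sel(400,480,-300,0,-10,8)[:,2]).round(2))
    for y in(-345,-260,-175):
        for x0,x1 in((515,545),(545,575)):
            q=sel(x0,x1,y-25,y+25,39,70); print(" rail",y,x0,len(q),q[:,1].mean().round(1),ext(q[:,1]))
        q=sel(480,600,y-8,y+8,39,51); print("  rail x ext",ext(q[:,0]) if len(q) else 0)
        q=sel(570,640,y-36,y+36,68,82); print("  bar x",q[:,0].mean().round(1),ext(q[:,0]),"y",ext(q[:,1]),"z",np.median(q[:,2]).round(1))
        q=sel(600,670,y-35,y+35,40,49); print("  floor y",ext(q[:,1]),"x",ext(q[:,0]))
    q=sel(480,690,-400,-20,5,13);print("base x(y<-100)",ext(q[q[:,1]<-150][:,0]),"y",ext(q[:,1]))
    q=sel(480,690,120,370,40,58);
    for a,b in((130,200),(210,280),(290,360)): print("board x",ext(q[(q[:,1]>a)&(q[:,1]<b)][:,0]))
    for a,b in((500,530),(560,590),(630,650)): print("board y",ext(q[(q[:,0]>a)&(q[:,0]<b)][:,1]))
```

```text
scene table z 0.85
 rail -345 515 256 -337.3 (np.float64(-348.3), np.float64(-327.3))
 rail -345 545 314 -336.6 (np.float64(-347.6), np.float64(-327.6))
  rail x ext (np.float64(518.1), np.float64(600.1))
  bar x 603.4 (np.float64(595.4), np.float64(609.4)) y (np.float64(-378.0), np.float64(-309.0)) z 75.1
  floor y (np.float64(-369.2), np.float64(-310.2)) x (np.float64(600.0), np.float64(663.0))
 rail -260 515 265 -252.3 (np.float64(-263.1), np.float64(-243.1))
 rail -260 545 316 -251.9 (np.float64(-262.9), np.float64(-242.9))
  rail x ext (np.float64(515.4), np.float64(600.4))
  bar x 603.1 (np.float64(595.2), np.float64(609.2)) y (np.float64(-291.6), np.float64(-224.6)) z 75.1
  floor y (np.float64(-283.7), np.float64(-225.7)) x (np.float64(600.0), np.float64(662.0))
 rail -175 515 272 -167.3 (np.float64(-178.4), np.float64(-158.4))
 rail -175 545 307 -167.8 (np.float64(-176.4), np.float64(-158.4))
  rail x ext (np.float64(516.9), np.float64(599.9))
  bar x 602.8 (np.float64(594.8), np.float64(608.8)) y (np.float64(-207.5), np.float64(-139.5)) z 75.4
  floor y (np.float64(-198.5),
[... 1277 characters left out ...]
-158.9))
 rail -175 545 289 -170.6 (np.float64(-183.7), np.float64(-158.7))
  rail x ext (np.float64(512.3), np.float64(592.3))
  bar x 595.7 (np.float64(590.1), np.float64(601.1)) y (np.float64(-206.4), np.float64(-140.4)) z 74.8
  floor y (np.float64(-195.1), np.float64(-141.1)) x (np.float64(608.1), np.float64(646.1))
base x(y<-100) (np.float64(482.3), np.float64(688.3)) y (np.float64(-383.9), np.float64(-21.9))
board x (np.float64(497.2), np.float64(657.2))
board x (np.float64(499.9), np.float64(663.9))
board x (np.float64(506.4), np.float64(668.4))
board y (np.float64(147.6), np.float64(346.6))
board y (np.float64(145.0), np.float64(343.0))
board y (np.float64(139.6), np.float64(338.6))
```

The depth data gives the following.

| Item | Value |
|---|---|
| Rack centre | about (599, -255), yaw about 0 |
| Board centre | about (586, 243.5), yaw about -3.2° |

The two cameras disagree by about 6 mm in x, so I'll settle that against the gripper. First I go over to the red tile's rear end, with the fingers shut.

Call:
apply_moves:
  delta_rot:
    - [0,0,1]
    - [0,0,1]
    - [0,0,1]
    - [0,0,1]
    - [0,0,1]
    - [0,0,0]
    - [0,0,0]
    - [0,0,0]
    - [0,0,0]
    - [0,0,0]
    - [0,0,0]
    - [0,0,0]
    - [0,0,0]
    - [0,0,0]
    - [0,0,0]
    - [0,0,0]
    - [0,0,0]
    - [0,0,0]
    - [0,0,0]
    - [0,0,0]
  xyz:
    - [0,0,0]
    - [0,0,0]
    - [0,0,0]
    - [0,0,0]
    - [0,0,0]
    - [-0.38,0.9,0]
    - [-0.38,0.9,0]
    - [-0.38,0.9,0]
    - [-0.38,0.9,0]
    - [-0.38,0.9,0]
    - [-0.38,0.9,0]
    - [-0.38,0.9,0]
    - [-0.38,0.9,0]
    - [-0.38,0.9,0]
    - [-0.38,0.9,0]
    - [-0.38,0.9,0]
    - [-0.38,0.9,0]
    - [-0.38,0.9,0]
    - [-0.38,0.9,0]
    - [-0.38,0.9,0]
  hand: [1,1,1,1,1,1,1,1,1,1,1,1,1,1,1,1,1,1,1,1]

```text
clock: 4.32
position: [443.1, -228.1, 231.6]
ee_rot: [0.028, 1.0, -0.0, 0.0]
contact_force: [0.7, -0.4, -0.6]
gripper_width: -0.1
grasp_force: 0.0
```

Call:
apply_moves:
  delta_rot:
    - [0,0,0]
    - [0,0,0]
    - [0,0,0]
    - [0,0,0]
    - [0,0,0]
    - [0,0,0]
    - [0,0,0]
    - [0,0,0]
    - [0,0,0]
    - [0,0,0]
    - [0,0,0]
    - [0,0,0]
    - [0,0,0]
    - [0,0,0]
    - [0,0,0]
    - [0,0,0]
    - [0,0,0]
    - [0,0,0]
  xyz:
    - [-0.4,0.9,0]
    - [-0.4,0.9,0]
    - [-0.4,0.9,0]
    - [-0.4,0.9,0]
    - [-0.4,0.9,0]
    - [-0.4,0.9,0]
    - [-0.4,0.9,0]
    - [-0.4,0.9,0]
    - [-0.4,0.9,0]
    - [-0.4,0.9,0]
    - [-0.4,0.9,0]
    - [-0.4,0.9,0]
    - [-0.4,0.9,0]
    - [-0.4,0.9,0]
    - [-0.4,0.9,0]
    - [-0.4,0.9,0.0]
    - [-0.4,0.9,0]
    - [0,0,0]
  hand: [1,1,1,1,1,1,1,1,1,1,1,1,1,1,1,1,1,1]

```text
clock: 5.82
position: [635.7, 146.5, 230.4]
ee_rot: [0.027, 1.0, 0.0, 0.0]
contact_force: [0.7, -0.4, 0.2]
gripper_width: -0.3
grasp_force: 0.0
```

Call:
apply_moves:
  delta_rot:
    - [0,0,0]
    - [0,0,0]
    - [0,0,0]
    - [0,0,0]
    - [0,0,0]
    - [0,0,0]
    - [0,0,0]
    - [0,0,0]
    - [0,0,0]
  xyz:
    - [0,0.5,0.8]
    - [0,0.5,0.9]
    - [0,0,0.9]
    - [0,0,0.9]
    - [0,0,0.9]
    - [0,0,0.9]
    - [0,0,0.8]
    - [0,0,0]
    - [0,0,0]
  hand: [1,1,1,1,1,1,1,1,1]

```text
clock: 6.57
position: [635.1, 167.4, 78.0]
ee_rot: [0.028, 1.0, -0.001, -0.001]
contact_force: [0.5, 0.9, 1.2]
gripper_width: 0.0
grasp_force: 0.0
```

Run:
```python
from h import *
s=arm.read_state(); p=s["position"]; print(p)
T=[]
for n in("scene","top"):
    im=eyes.get_image(n); X=cloud(im); Q=X.reshape(-1,3)
    for dz in range(0,160,10):
        q=Q[(abs(Q[:,0]-p[0])<70)&(abs(Q[:,1]-p[1])<70)&(Q[:,2]>p[2]+dz)&(Q[:,2]<p[2]+dz+10)]
        if len(q)>8: print(n,dz,len(q),"x",np.percentile(q[:,0],[5,95]).round(0)-p[0].round(1),"y",np.percentile(q[:,1],[5,95]).round(0)-p[1].round(1))
    K=np.array(im["camera_matrix"]);rv=cv2.Rodrigues(np.array(im["R"],float))[0]
    u=cv2.projectPoints(np.array([p,p+[0,0,40.]]),rv,np.array(im["t"],float),K,np.array(im["dist"]))[0][:,0]; print(u.round(1))
    f=im["frame"]; x,y=u[0].round().astype(int); c=f[y-40:y+40,x-40:x+40]; c=cv2.resize(c,(400,400),interpolation=cv2.INTER_CUBIC)
    for w in u: cv2.drawMarker(c,tuple(int(v) for v in ((w-[x-40,y-40]+.5)*5)),(0,255,0),0,20,1)
    T.append(c)
cv2.imwrite("pics/grip.png",cv2.convertScaleAbs(np.hstack(T),alpha=1.4)[:,:,::-1])
```

```text
[635.08360742 167.36482173  78.0406689 ]
scene 0 12 x [ 7.9 11.9] y [-7.4  7.6]
scene 10 32 x [ 2.9 11.9] y [-11.4  14.6]
scene 20 36 x [ 2.9 12.9] y [-9.4 14.6]
scene 30 31 x [ 6.9 12.9] y [-10.4  14.6]
scene 40 53 x [-1.1 13.9] y [-21.4  20.6]
scene 50 139 x [-8.1 14.9] y [-32.4  30.6]
scene 60 85 x [-6.1 16.9] y [-38.4  42.6]
scene 70 120 x [-2.1 18.9] y [-46.4  46.6]
scene 80 144 x [ 2.9 18.9] y [-51.4  55.6]
scene 90 213 x [-7.1 19.9] y [-55.4  60.6]
scene 100 124 x [-1.1 20.9] y [-44.4  46.6]
scene 110 53 x [-2.1 14.9] y [-37.4  41.6]
scene 120 21 x [-1.1 22.9] y [10.6 38.6]
scene 130 100 x [ 6.9 38.9] y [-25.4  37.6]
scene 140 118 x [11.9 38.9] y [-23.4  37.6]
scene 150 125 x [10.9 38.9] y [-24.4  37.6]
[[375.6 231.5]
 [377.3 220.8]]
top 60 9 x [-16.1  -8.1] y [-37.4 -22.4]
top 80 13 x [-17.1   4.9] y [-55.4 -38.4]
top 90 39 x [-18.1   5.9] y [-57.4 -42.4]
top 100 9 x [-12.1  -2.1] y [-45.4 -34.4]
top 110 13 x [-15.1   2.9] y [-38.4 -31.4]
top 130 11 x [-36.1   1.9] y [-34.4 -12.4]
top 140 18 x [-40.1 -14.1] y [-33.4  14.6]
top 150 18 x [-40.1 -11.1] y [-33.4  16.6]
[[266.7 181.7]
 [265.2 179.4]]
```

View pics/grip.png

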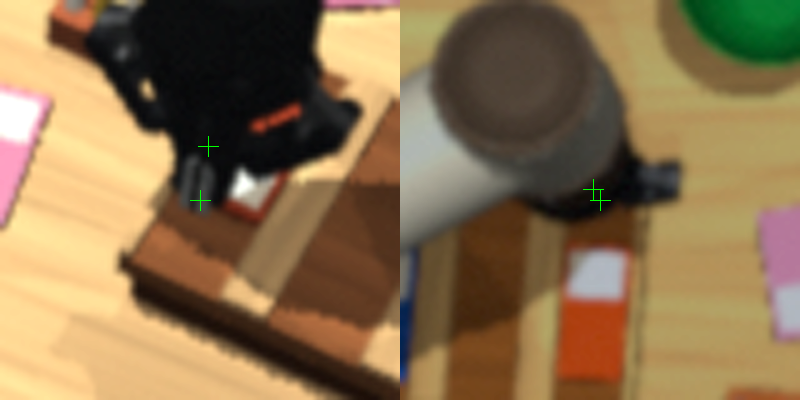

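The view shows the shut fingertips just behind the red tile, with the patch visible in front of them. Finger positions put the scene camera at about +1 mm and the top camera at about -2 mm in x. That gives board (586, 243) and rack (600, -255).

Now I lower into the groove and push.

Call:
apply_moves:
  delta_rot:
    - [0,0,0]
    - [0,0,0]
    - [0,0,0]
    - [0,0,0]
    - [0,0,0]
  xyz:
    - [0,0.12,0.4]
    - [0,0,0.4]
    - [0,0,0.4]
    - [0,0,0]
    - [0,0,0]
  hand: [1,1,1,1,1]

```text
clock: 7.08
position: [635.1, 170.6, 47.6]
ee_rot: [0.028, 1.0, -0.001, -0.001]
contact_force: [-0.1, 0.1, 1.2]
gripper_width: 0.1
grasp_force: 0.0
```

Call:
apply_moves:
  delta_rot:
    - [0,0,0]
    - [0,0,0]
    - [0,0,0]
    - [0,0,0]
    - [0,0,0]
    - [0,0,0]
    - [0,0,0]
    - [0,0,0]
    - [0,0,0]
    - [0,0,0]
    - [0,0,0]
    - [0,0,0]
    - [0,0,0]
  xyz:
    - [0.2,0,0]
    - [0.2,0,0]
    - [0.2,0,0]
    - [0.2,0,0]
    - [0.2,0,0]
    - [0.2,0,0]
    - [0.2,0,0]
    - [0.2,0,0]
    - [0.2,0,0]
    - [0.2,0,0]
    - [0.1,0,0]
    - [0.1,0,0]
    - [0,0,0]
  hand: [1,1,1,1,1,1,1,1,1,1,1,1,1]

```text
clock: 8.17
position: [580.6, 174.2, 49.1]
ee_rot: [0.028, 1.0, 0.0, 0.0]
contact_force: [0.9, 0.6, 2.4]
gripper_width: -0.1
grasp_force: 0.7
```

```bash
cat > tl.py <<'E'
from h import *
import sys
def tile(im,col):
    hsv=cv2.cvtColor(im["frame"],cv2.COLOR_RGB2HSV); H,S,V=[hsv[...,i].astype(int) for i in range(3)]
    X=cloud(im); reg=(X[...,2]>42)&(X[...,2]<62)&(X[...,1]>100)&(X[...,1]<380)&(X[...,0]>400)&(X[...,0]<700)
    m=reg&(((H>105)&(H<130)&(S>110)) if col=="b" else (((H<9)|(H>172))&(S>140)&(V>60)))
    w=reg&(S<80)&(V>90)
    out=[]
    for k in (m,w):
        p=plane(im,np.argwhere(k)[:,::-1],51)
        if col=="b": p=p[p[:,1]>270]
        else: p=p[p[:,1]<220]
        out.append((len(p),np.percentile(p[:,0],[1,99]).round(1),np.percentile(p[:,1],[2,98]).round(1)) if len(p)>5 else None)
    return out
if __name__=="__main__":
    for n in("scene","top"): print(n,tile(eyes.get_image(n),sys.argv[1]))
    s=arm.read_state(); print(s["position"],s["contact_force"])
E
python3 tl.py r
```

```text
scene [(22, array([504.7, 570.3]), array([165.1, 197.1])), None]
top [(21, array([484.4, 565.7]), array([159. , 189.3])), (85, array([532.7, 559.1]), array([158.1, 190.8]))]
[580.73904823 174.11531206  48.87857597] [ 0.17838462 -0.48806117  1.48829285]
```

Call:
apply_moves:
  delta_rot:
    - [0,0,0]
    - [0,0,0]
    - [0,0,0]
    - [0,0,0]
    - [0,0,0]
    - [0,0,0]
    - [0,0,0]
    - [0,0,0]
  xyz:
    - [0,0,0.05]
    - [0.13,0,0.01]
    - [0.13,0,0.01]
    - [0.13,0,0.01]
    - [0.1,0,0]
    - [0,0,0]
    - [0,0,0]
    - [0,0,0]
  hand: [1,1,1,1,1,1,1,1]

```text
clock: 8.93
position: [568.4, 174.7, 46.7]
ee_rot: [0.028, 1.0, -0.0, -0.0]
contact_force: [-0.3, 0.5, -0.2]
gripper_width: 0.2
grasp_force: 0.0
```

Call:
apply_moves:
  delta_rot:
    - [0,0,0]
    - [0,0,0]
    - [0,0,0]
    - [0,0,0]
    - [0,0,0]
    - [0,0,0]
    - [0,0,0]
    - [0,0,0]
  xyz:
    - [-0.2,0,0]
    - [-0.2,0,0]
    - [-0.2,0,-0.5]
    - [-0.2,0,-1]
    - [0,0,-1]
    - [0,0,-1]
    - [0,0,-1]
    - [0,0,0]
  hand: [1,1,1,1,1,1,1,1]

```text
clock: 9.6
position: [592.3, 174.7, 165.5]
ee_rot: [0.028, 1.0, 0.002, 0.005]
contact_force: [0.5, 0.1, -0.6]
gripper_width: 0.0
grasp_force: 0.0
```

Call:
apply_moves:
  delta_rot:
    - [0,0,0]
    - [0,0,0]
    - [0,0,0]
    - [0,0,0]
    - [0,0,0]
    - [0,0,0]
    - [0,0,0]
    - [0,0,0]
    - [0,0,0]
    - [0,0,0]
    - [0,0,0]
    - [0,0,0]
    - [0,0,0]
  xyz:
    - [-0.21,0.79,0]
    - [-0.21,0.79,0]
    - [-0.21,0.79,0]
    - [-0.21,0.79,0]
    - [-0.21,0.79,0]
    - [-0.21,0.79,0]
    - [-0.21,0.79,0]
    - [0,0,0.9]
    - [0,0,0.9]
    - [0,0,0.9]
    - [0,0,0.9]
    - [0,0,0]
    - [0,0,0]
  hand: [1,1,1,1,1,1,1,1,1,1,1,1,1]

```text
clock: 10.68
position: [632.9, 308.9, 67.7]
ee_rot: [0.028, 1.0, -0.001, -0.001]
contact_force: [-0.2, 0.7, 1.1]
gripper_width: -0.0
grasp_force: 0.0
```

```bash
python3 tl.py r; python3 tl.py b
```

```text
scene [(285, array([467.4, 558.1]), array([154.9, 196.8])), (131, array([518.8, 549.2]), array([157. , 190.9]))]
top [(33, array([471.9, 552.6]), array([159.8, 191.9])), (104, array([519.6, 546. ]), array([158. , 193.8]))]
[634.33393859 310.01831466  70.7879046 ] [ 0.1377547  -0.17596664 -0.15551084]
scene [(35, array([565.3, 615.6]), array([291.1, 332.7])), (8, array([595.6, 605.6]), array([325.5, 329.5]))]
top [(202, array([523.4, 576. ]), array([295.5, 334.7])), (100, array([543. , 605.9]), array([289.9, 332.4]))]
[634.29983539 310.2242159   71.47023103] [-0.43009278  0.57727539  0.29571333]
```

Call:
apply_moves:
  delta_rot:
    - [0,0,0]
    - [0,0,0]
    - [0,0,0]
    - [0,0,0]
    - [0,0,0]
  xyz:
    - [-0.05,0,0.33]
    - [0,0,0.33]
    - [0,0,0.3]
    - [0,0,0]
    - [0,0,0]
  hand: [1,1,1,1,1]

```text
clock: 11.3
position: [634.4, 309.6, 45.2]
ee_rot: [0.028, 1.0, -0.0, 0.0]
contact_force: [-0.8, -0.3, 3.4]
gripper_width: -0.2
grasp_force: 1.3
```

Call:
apply_moves:
  delta_rot:
    - [0,0,0]
    - [0,0,0]
    - [0,0,0]
    - [0,0,0]
    - [0,0,0]
    - [0,0,0]
    - [0,0,0]
    - [0,0,0]
    - [0,0,0]
    - [0,0,0]
    - [0,0,0]
    - [0,0,0]
    - [0,0,0]
    - [0,0,0]
    - [0,0,0]
    - [0,0,0]
  xyz:
    - [0,0,-0.07]
    - [0.2,0,0.01]
    - [0.2,0,0.01]
    - [0.2,0,0.01]
    - [0.2,0,0.01]
    - [0.2,0,0.01]
    - [0.2,0,0.01]
    - [0.2,0,0.01]
    - [0.2,0,0.01]
    - [0.2,0,0.0]
    - [0.14,0,0]
    - [0.12,0,0]
    - [0.1,0,0]
    - [0.1,0,0]
    - [0,0,0]
    - [0,0,0]
  hand: [1,1,1,1,1,1,1,1,1,1,1,1,1,1,1,1]

```text
clock: 12.63
position: [577.5, 312.8, 45.2]
ee_rot: [0.028, 1.0, -0.0, -0.0]
contact_force: [-2.3, 0.7, 3.0]
gripper_width: -0.2
grasp_force: 1.3
```

Call:
apply_moves:
  delta_rot:
    - [0,0,0]
    - [0,0,0]
    - [0,0,0]
    - [0,0,0]
    - [0,0,0]
    - [0,0,0]
    - [0,0,0]
  xyz:
    - [-0.2,0,0]
    - [-0.2,0,0]
    - [-0.2,0,-0.5]
    - [0,0,-1]
    - [0,0,-1]
    - [0,0,-1]
    - [0,0,0]
  hand: [1,1,1,1,1,1,-0.5]

```text
clock: 13.22
position: [596.6, 313.3, 138.5]
ee_rot: [0.028, 1.0, 0.003, 0.005]
contact_force: [-0.2, -0.0, 1.7]
gripper_width: 11.1
grasp_force: 0.0
```

```bash
python3 tl.py r; python3 tl.py b
```

```text
scene [(287, array([467.2, 558.1]), array([155. , 197.6])), (131, array([518.8, 549.2]), array([157. , 190.9]))]
top [(30, array([470.9, 552.6]), array([159.6, 193.6])), (104, array([519.6, 546. ]), array([158. , 193.8]))]
[593.90678024 312.04597518 133.57840544] [-0.44871786 -0.09171686 -0.25660509]
scene [(243, array([478.5, 567.7]), array([294.9, 335.8])), (166, array([509.8, 559.7]), array([298.3, 334.4]))]
top [(218, array([474.7, 562.3]), array([297.4, 339. ])), (111, array([530. , 559.3]), array([298.4, 337.4]))]
[592.61351795 311.27810476 131.25077521] [ 0.1344603  -0.35773569 -0.76525826]
```

Call:
apply_moves:
  delta_rot:
    - [0,0,0]
    - [0,0,0]
    - [0,0,0]
    - [0,0,0]
    - [0,0,0]
    - [0,0,0]
    - [0,0,0]
    - [0,0,0]
    - [0,0,0]
    - [0,0,0]
    - [0,0,0]
  xyz:
    - [0.8,0.06,0]
    - [0.8,0,0]
    - [0.8,0,0]
    - [0.8,0,0]
    - [0.9,0,0]
    - [0,0,0]
    - [0,0,0.6]
    - [0,0,0.6]
    - [0,0,0.6]
    - [0,0,0]
    - [0,0,0]
  hand: [-0.7,-0.7,-0.7,-0.7,-0.7,-0.7,-0.7,-0.7,-0.7,-0.7,-0.7]

```text
clock: 14.33
position: [490.5, 318.4, 86.1]
ee_rot: [0.028, 1.0, -0.001, -0.001]
contact_force: [0.8, -0.7, 0.5]
gripper_width: 72.4
grasp_force: 0.0
```

Down 59 mm more, then close.

Call:
apply_moves:
  delta_rot:
    - [0,0,0]
    - [0,0,0]
    - [0,0,0]
    - [0,0,0]
    - [0,0,0]
    - [0,0,0]
    - [0,0,0]
    - [0,0,0]
  xyz:
    - [0,0,0.5]
    - [0,0,0.5]
    - [0,0,0.5]
    - [0,0,0.5]
    - [0,0,0.36]
    - [0,0,0]
    - [0,0,0]
    - [0,0,0]
  hand: [-0.7,-0.7,-0.7,-0.7,-0.7,-0.7,-0.7,-0.7]

```text
clock: 15.0
position: [491.3, 319.7, 29.5]
ee_rot: [0.028, 1.0, 0.001, 0.001]
contact_force: [0.3, 0.9, -0.3]
gripper_width: 73.0
grasp_force: 0.0
```

Call:
apply_moves:
  delta_rot:
    - [0,0,0]
    - [0,0,0]
    - [0,0,0]
    - [0,0,0]
    - [0,0,0]
    - [0,0,0]
    - [0,0,0]
    - [0,0,0]
  xyz:
    - [0,0,0]
    - [0,0,0]
    - [0,0,0]
    - [0,0,0]
    - [0,0,0]
    - [0,0,0]
    - [0,0,0]
    - [0,0,0]
  hand: [-0.4,-0.3,-0.2,-0.1,0,0.2,1,1]

```text
clock: 15.67
position: [490.8, 319.3, 29.1]
ee_rot: [0.028, 1.0, 0.0, 0.0]
contact_force: [-1.9, -1.8, 5.0]
gripper_width: 42.8
grasp_force: 60.2
```

Call:
apply_moves:
  delta_rot:
    - [0,0,0]
    - [0,0,0]
    - [0,0,0]
    - [0,0,0]
    - [0,0,0]
    - [0,0,0]
    - [0,0,-0.53]
    - [0,0,0]
    - [0,0,0]
    - [0,0,0]
    - [0,0,0]
    - [0,0,0]
    - [0,0,0]
    - [0,0,0]
    - [0,0,0]
    - [0,0,0]
    - [0,0,0]
    - [0,0,0]
    - [0,0,0]
    - [0,0,0]
  xyz:
    - [0,0,-0.2]
    - [0,0,-0.4]
    - [0,0,-0.7]
    - [0,0,-0.9]
    - [0,0,-0.9]
    - [0,0,-0.9]
    - [0,0,0]
    - [0.1,-0.5,0]
    - [0.1,-0.9,0]
    - [0.1,-0.9,0]
    - [0.1,-0.9,0]
    - [0.1,-0.9,0]
    - [0.1,-0.9,0]
    - [0.1,-0.9,0]
    - [0.1,-0.9,0]
    - [0.1,-0.9,0]
    - [0.1,-0.9,0]
    - [0.1,-0.9,0]
    - [0.1,-0.9,0]
    - [0.1,-0.9,0]
  hand: [1,1,1,1,1,1,1,1,1,1,1,1,1,1,1,1,1,1,1,1]

```text
clock: 17.33
position: [456.5, 35.0, 128.3]
ee_rot: [0.001, 1.0, -0.0, -0.001]
contact_force: [0.4, -0.2, 0.3]
gripper_width: 42.7
grasp_force: 60.8
```

Call:
apply_moves:
  delta_rot:
    - [0,0,0]
    - [0,0,0]
    - [0,0,0]
    - [0,0,0]
    - [0,0,0]
    - [0,0,0]
    - [0,0,0]
    - [0,0,0]
    - [0,0,0]
    - [0,0,0]
    - [0,0,0]
    - [0,0,0]
    - [0,0,0]
    - [0,0,0]
  xyz:
    - [0.1,-0.9,0]
    - [0.1,-0.9,0]
    - [0.1,-0.9,0]
    - [0.1,-0.9,0]
    - [0.1,-0.9,0]
    - [0.1,-0.9,0]
    - [0.1,-0.9,0]
    - [0.1,-0.9,0]
    - [0.1,-0.9,0]
    - [0.1,-0.9,0]
    - [0.1,-0.9,0]
    - [0.05,-0.6,0]
    - [0,-0.4,0]
    - [0,0,0]
  hand: [1,1,1,1,1,1,1,1,1,1,1,1,1,1]

```text
clock: 18.5
position: [427.9, -237.1, 128.2]
ee_rot: [0.002, 1.0, 0.0, -0.0]
contact_force: [-0.6, 0.3, 0.1]
gripper_width: 42.3
grasp_force: 60.8
```

Call:
apply_moves:
  delta_rot:
    - [0,0,0]
    - [0,0,0]
    - [0,0,0]
    - [0,0,0]
    - [0,0,0]
    - [0,0,0]
  xyz:
    - [0,-0.4,0.8]
    - [0,-0.3,0.8]
    - [0,0,0.8]
    - [0,0,0.8]
    - [0,0,0]
    - [0,0,0]
  hand: [1,1,1,1,1,1]

```text
clock: 19.0
position: [428.0, -252.6, 48.0]
ee_rot: [0.0, 1.0, 0.0, -0.001]
contact_force: [-0.3, 0.4, -0.4]
gripper_width: 42.3
grasp_force: 61.0
```

```bash
cat > look.py <<'E'
from h import *
import sys
y0=float(sys.argv[2]); col=sys.argv[1]
s=arm.read_state(); p=s["position"]; print(p, s["ee_rot"].round(4))
for n in("scene","top"):
    Ps=[];Cs=[]
    for _ in range(3):
        im=eyes.get_image(n); Ps.append(cloud(im).reshape(-1,3)); Cs.append(cv2.cvtColor(im["frame"],cv2.COLOR_RGB2HSV).reshape(-1,3).astype(int))
    P=np.concatenate(Ps);C=np.concatenate(Cs); H,S,V=C.T
    m=((H>100)&(H<130)&(S>100)) if col=="b" else (((H<8)|(H>172))&(S>140)&(V>50))
    m&=(P[:,0]>p[0]-40)&(P[:,0]<p[0]+110)&(abs(P[:,1]-y0)<45)&(P[:,2]>40)&(P[:,2]<90)
    q=P[m]; print(n,"tile n",len(q),"x",np.percentile(q[:,0],[2,98]).round(1),"y",np.percentile(q[:,1],[3,97]).round(1),"z",np.median(q[:,2]).round(1))
    for a,b in ((0,20),(20,40),(40,60),(60,80)):
        k=q[(q[:,0]>p[0]+a)&(q[:,0]<=p[0]+b)]
        if len(k)>10: print("  ",a,len(k),np.percentile(k[:,1],[3,97]).round(1),np.median(k[:,2]).round(1))
    k=P[(P[:,0]>610)&(P[:,0]<645)&(abs(P[:,1]-y0)<42)&(P[:,2]>40)&(P[:,2]<58)]
    print("  floor+guides y",np.percentile(k[:,1],[2,98]).round(1))
save(im,"t_"+sys.argv[3],(330,150,450,250),6)
E
python3 look.py b -255 1
```

```text
[ 427.95123613 -252.63186715   47.98739173] [ 4.0e-04  1.0e+00  3.0e-04 -1.4e-03]
scene tile n 495 x [419.4 505. ] y [-273.3 -231.1] z 71.4
   0 190 [-274.  -233.2] 71.3
   20 160 [-270. -231.] 71.6
   40 17 [-244.6 -229.9] 71.1
   60 63 [-269.3 -230.9] 71.3
  floor+guides y [-286.  -226.4]Traceback (most recent call last):
  File "look.py", line 12, in <module>
    q=P[m]; print(n,"tile n",len(q),"x",np.percentile(q[:,0],[2,98]).round(1),"y",np.percentile(q[:,1],[3,97]).round(1),"z",np.median(q[:,2]).round(1))
                                        ~~~~~~~~~~~~~^^^^^^^^^^^^^^^
    return _quantile_unchecked(
        a, q, axis, out, overwrite_input, method, keepdims, weights)
    return _ureduce(a,
                    func=_quantile_ureduce_func,
    ...<5 lines>...
                    overwrite_input=overwrite_input,
                    method=method)
    r = func(a, **kwargs)
    result = _quantile(arr,
                       quantiles=q,
    ...<2 lines>...
                       out=out,
                       weights=wgt)
    slices_having_nans = np.isnan(arr[-1, ...])
                                  ~~~^^^^^^^^^
IndexError: index -1 is out of bounds for axis 0 with size 0
```

```bash
cat > look2.py <<'E'
from h import *
import sys
yl=float(sys.argv[1]); zt=float(sys.argv[2])
s=arm.read_state(); p=s["position"]; print(p)
def ext(v,b=.5):
    h,e=np.histogram(v,np.arange(v.min()-2,v.max()+2,b)); h=np.convolve(h,np.ones(3)/3,"same"); w=np.where(h>np.percentile(h[h>0],60)/2)[0]; return np.round([e[w[0]],e[w[-1]+1],(e[w[0]]+e[w[-1]+1])/2],1)
for n in("scene","top"):
    Q=[cloud(eyes.get_image(n)) for _ in range(4)]; P=np.nanmean(Q,0).reshape(-1,3); P=P[np.isfinite(P[:,0])]
    k=P[(P[:,0]>p[0]-30)&(P[:,0]<p[0]+100)&(abs(P[:,1]-yl)<40)&(abs(P[:,2]-zt)<(4 if n=="scene" else 6))]
    if len(k)>20:
        k=k[(k[:,0]>p[0]+15)]
        print(n,"tile",len(k),"x",ext(k[:,0],2),"y",ext(k[:,1],1),"z",k[:,2].mean().round(1))
        for a in range(15,80,15):
            j=k[(k[:,0]>p[0]+a)&(k[:,0]<=p[0]+a+15)]
            if len(j)>8: print("   ",a,len(j),np.percentile(j[:,1],[4,96]).round(1),np.percentile(j[:,1],[4,96]).mean().round(1))
    k=P[(P[:,0]>608)&(P[:,0]<648)&(abs(P[:,1]-yl)<42)&(P[:,2]>40)&(P[:,2]<50)]; print(n,"floor",ext(k[:,1],1))
    k=P[(P[:,0]>608)&(P[:,0]<648)&(abs(P[:,1]-yl)<42)&(P[:,2]>40)&(P[:,2]<60)]; print(n,"floor+guides",ext(k[:,1],1))
    k=P[(P[:,0]>580)&(P[:,0]<625)&(abs(P[:,1]-yl)<44)&(P[:,2]>71)&(P[:,2]<82)]; print(n,"bar",ext(k[:,1],1))
    k=P[(P[:,0]>530)&(P[:,0]<585)&(abs(P[:,1]-yl)<15)&(P[:,2]>54)&(P[:,2]<70)]; print(n,"arm",ext(k[:,1],1),k[:,1].mean().round(1))
im=eyes.get_image("scene"); save(im,"t_"+sys.argv[3],(180,120,330,240),5)
E
python3 look2.py -255 71 1
```

```text
[ 429.43022692 -253.26334631   49.72711936]
scene tile 231 x [444.5 508.5 476.5] y [-275.2 -229.2 -252.2] z 71.7
    15 51 [-273.5 -231.3] -252.4
    30 50 [-273.  -230.9] -252.0
    45 54 [-273.2 -230.8] -252.0
    60 56 [-270.9 -230.3] -250.6
    75 20 [-273.2 -231.3] -252.3
scene floor [-283.5 -225.5 -254.5]
scene floor+guides [-287.5 -225.5 -256.5]
scene bar [-291.9 -219.9 -255.9]
scene arm [-263.2 -249.2 -256.2] -256.0
top floor [-281.7 -232.7 -257.2]
top floor+guides [-286.7 -224.7 -255.7]
top bar [-291.2 -220.2 -255.7]
top arm [-263.5 -249.5 -256.5] -256.2
```

View pics/t_1.png

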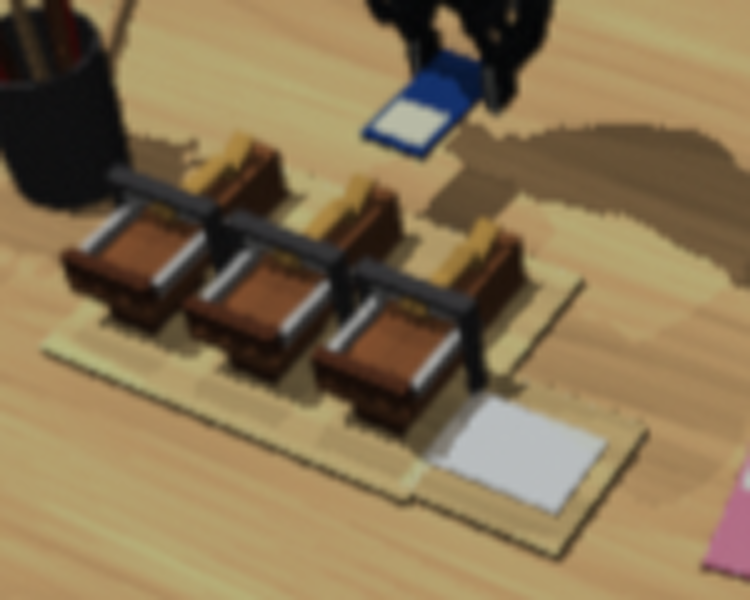

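The view shows the blue tile level in the fingers at (420,105), in front of lane 1, with all catches down. The lane 1 centre is at y≈-256 and the tile is at -252.3. I shift across and lower to about 1.5 mm above the floor.

Call:
apply_moves:
  delta_rot:
    - [0,0,0]
    - [0,0,0]
    - [0,0,0]
    - [0,0,0]
    - [0,0,0]
  xyz:
    - [0,-0.15,0.2]
    - [0,0,0.3]
    - [0,0,0.22]
    - [0,0,0]
    - [0,0,0]
  hand: [1,1,1,1,1]

```text
clock: 20.17
position: [428.1, -256.9, 29.8]
ee_rot: [0.001, 1.0, 0.0, -0.001]
contact_force: [-0.3, 0.1, -0.4]
gripper_width: 42.7
grasp_force: 61.0
```

```bash
python3 look2.py -256 53.5 2 | head -12; python3 -c "
from h import *
for i in range(4):
    eyes.get_image('top'); s=arm.read_state(); print(s['position'].round(2),s['contact_force'].round(1))"
```

```text
[ 428.13509318 -256.94149809   29.77597903]
scene tile 217 x [443.2 507.2 475.2] y [-277.3 -233.3 -255.3] z 52.5
    15 48 [-274.  -235.4] -254.7
    30 47 [-275.7 -235.1] -255.4
    45 51 [-274.4 -234.7] -254.5
    60 55 [-275.3 -234.4] -254.9
    75 16 [-272.7 -234.5] -253.6
scene floor [-283.3 -225.3 -254.3]
scene floor+guides [-287.9 -224.9 -256.4]
scene bar [-292.2 -221.2 -256.7]
scene arm [-263.1 -249.1 -256.1] -256.1
top floor [-281.7 -225.7 -253.7]
[ 428.74 -256.99   30.73] [-0.1  0.4 -0.8]
[ 428.7  -256.98   30.67] [-0.2  0.9 -0.7]
[ 428.71 -257.     30.66] [ 0.6 -0.8 -0.6]
[ 428.7  -257.     30.64] [ 0.4 -0.2 -0.5]
```

Call:
apply_moves:
  delta_rot:
    - [0,0,0]
    - [0,0,0]
    - [0,0,0]
    - [0,0,0]
    - [0,0,0]
    - [0,0,0]
    - [0,0,0]
    - [0,0,0]
    - [0,0,0]
    - [0,0,0]
    - [0,0,0]
  xyz:
    - [-0.3,-0.03,0]
    - [-0.3,0,0]
    - [-0.3,0,0]
    - [-0.3,0,0]
    - [-0.3,0,0]
    - [-0.3,0,0]
    - [-0.3,0,0]
    - [-0.3,0,0]
    - [-0.3,0,0]
    - [-0.3,0,0]
    - [0,0,0]
  hand: [1,1,1,1,1,1,1,1,1,1,1]

```text
clock: 21.73
position: [505.7, -258.0, 30.7]
ee_rot: [0.0, 1.0, -0.0, 0.001]
contact_force: [0.1, 0.4, 0.2]
gripper_width: 41.9
grasp_force: 61.0
```

Call:
apply_moves:
  delta_rot:
    - [0,0,0]
    - [0,0,0]
    - [0,0,0]
    - [0,0,0]
    - [0,0,0]
  xyz:
    - [-0.2,0,0]
    - [-0.2,0,0]
    - [-0.2,0,0]
    - [-0.2,0,0]
    - [0,0,0]
  hand: [1,1,1,1,1]

```text
clock: 22.15
position: [525.0, -258.0, 30.7]
ee_rot: [0.0, 1.0, -0.0, 0.001]
contact_force: [0.1, 0.3, -0.5]
gripper_width: 42.6
grasp_force: 61.0
```

Call:
apply_moves:
  delta_rot:
    - [0,0,0]
    - [0,0,0]
    - [0,0,0]
    - [0,0,0]
    - [0,0,0]
    - [0,0,0]
    - [0,0,0]
    - [0,0,0]
  xyz:
    - [-0.2,0,0.01]
    - [-0.2,0,0.01]
    - [-0.2,0,0]
    - [-0.2,0,0]
    - [-0.2,0,0]
    - [-0.2,0,0]
    - [-0.2,0,0]
    - [0,0,0]
  hand: [1,1,1,1,1,1,1,1]

```text
clock: 22.82
position: [560.0, -258.0, 30.1]
ee_rot: [0.0, 1.0, -0.0, 0.001]
contact_force: [-0.7, 0.1, -1.2]
gripper_width: 42.4
grasp_force: 61.0
```

Call:
apply_moves:
  delta_rot:
    - [0,0,0]
    - [0,0,0]
    - [0,0,0]
    - [0,0,0]
  xyz:
    - [-0.1,0,0]
    - [-0.1,0,0]
    - [-0.1,0,0]
    - [0,0,0]
  hand: [1,1,1,1]

```text
clock: 23.15
position: [566.9, -258.0, 30.2]
ee_rot: [0.0, 1.0, -0.0, 0.001]
contact_force: [0.1, 0.4, -0.9]
gripper_width: 42.2
grasp_force: 61.0
```

Call:
apply_moves:
  delta_rot:
    - [0,0,0]
    - [0,0,0]
    - [0,0,0]
  xyz:
    - [-0.08,0,0]
    - [-0.08,0,0]
    - [0,0,0]
  hand: [1,1,1]

```text
clock: 23.4
position: [570.6, -258.0, 30.2]
ee_rot: [0.001, 1.0, -0.0, 0.0]
contact_force: [0.1, 0.0, 0.6]
gripper_width: 42.5
grasp_force: 61.0
```

Call:
apply_moves:
  delta_rot:
    - [0,0,0]
    - [0,0,0]
    - [0,0,0]
  xyz:
    - [-0.06,0,0]
    - [-0.06,0,0]
    - [0,0,0]
  hand: [1,1,1]

```text
clock: 23.65
position: [573.3, -257.9, 30.0]
ee_rot: [0.001, 1.0, -0.0, -0.0]
contact_force: [0.8, 0.2, -1.9]
gripper_width: 42.5
grasp_force: 61.0
```

Call:
apply_moves:
  delta_rot:
    - [0,0,0]
    - [0,0,0]
    - [0,0,0]
  xyz:
    - [-0.06,0,0]
    - [-0.04,0,0]
    - [0,0,0]
  hand: [1,1,1]

```text
clock: 23.9
position: [573.4, -257.9, 29.6]
ee_rot: [0.001, 1.0, 0.0, -0.003]
contact_force: [-5.4, -0.7, 1.4]
gripper_width: 42.8
grasp_force: 61.2
```

```bash
cat > ck.py <<'E'
from h import *
import sys
s=arm.read_state(); print(s["position"].round(1),s["contact_force"].round(1))
for n in("scene","top"):
    P=np.nanmean([cloud(eyes.get_image(n)) for _ in range(4)],0).reshape(-1,3)
    for y in(-341,-256,-171):
        o=[]
        for x in range(515,600,10):
            k=P[(P[:,0]>x)&(P[:,0]<x+10)&(abs(P[:,1]-y)<5)&(P[:,2]>40)]; o.append((round(float(np.median(k[:,2])),1)) if len(k)>2 else None)
        print(n,y,"z along x515..",o)
save(eyes.get_image("scene"),"k_"+sys.argv[1],(190,130,310,220),6)
E
python3 ck.py 1
```

```text
[ 573.4 -257.9   29.6] [-5.4 -0.7  1.4]
scene -341 z along x515.. [None, None, 56.1, None, 50.8, 59.4, 60.1, None, 64.2]
scene -256 z along x515.. [None, None, 381.6, 388.5, 391.5, 60.4, 390.8, 134.5, 385.7]
scene -171 z along x515.. [45.4, 59.6, 55.9, 53.7, 58.8, 59.6, 365.3, 367.8, 75.8]
top -341 z along x515.. [45.5, 57.7, 52.2, 56.8, 56.0, 60.2, None, None, None]
top -256 z along x515.. [46.3, 297.1, 381.0, 387.0, 389.3, 389.7, 389.5, 389.3, 387.7]
top -171 z along x515.. [45.9, 57.9, 52.9, 339.8, 356.7, 362.6, 364.9, 367.5, 365.4]
```

View pics/k_1.png

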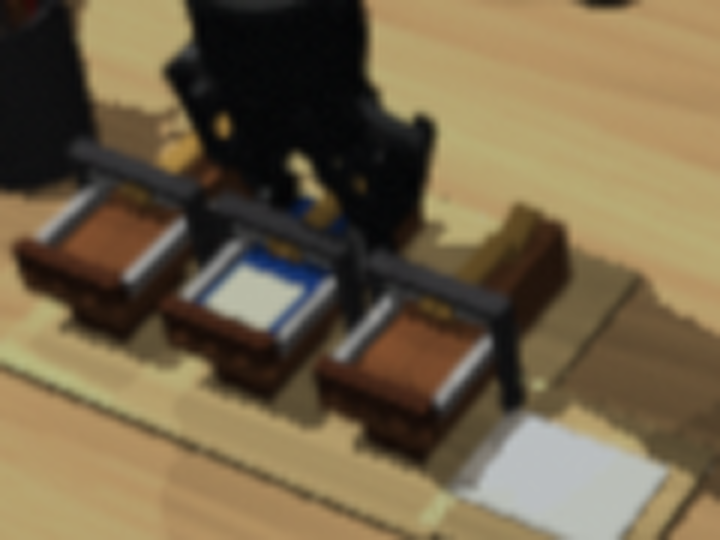

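Pushed to the end stop: -5.4 N, and the view shows the blue tile under the crossbar up against the stop. I release and lift.

Call:
apply_moves:
  delta_rot:
    - [0,0,0]
    - [0,0,0]
    - [0,0,0]
    - [0,0,0]
    - [0,0,0]
    - [0,0,0]
    - [0,0,0]
    - [0,0,0]
    - [0,0,0]
    - [0,0,0]
    - [0,0,0]
  xyz:
    - [0.04,0,0]
    - [0,0,0]
    - [0,0,0]
    - [0,0,0]
    - [0,0,-0.4]
    - [0,0,-0.8]
    - [0,0,-0.9]
    - [0,0,-0.9]
    - [0.5,0,-0.9]
    - [0.9,0.4,-0.9]
    - [0,0,0]
  hand: [0.4,-0.2,-0.5,-0.5,-0.5,-0.5,-0.5,-0.7,-0.7,-0.7,-0.7]

```text
clock: 25.27
position: [539.9, -247.8, 156.3]
ee_rot: [0.0, 1.0, -0.001, 0.004]
contact_force: [0.7, -0.9, 1.3]
gripper_width: 72.7
grasp_force: 0.0
```

Call:
apply_moves:
  delta_rot:
    - [0,0,0]
    - [0,0,0]
    - [0,0,0]
    - [0,0,0]
    - [0,0,0]
    - [0,0,0]
    - [0,0,0]
    - [0,0,0]
    - [0,0,0]
    - [0,0,0.53]
    - [0,0,0]
    - [0,0,0]
    - [0,0,0]
    - [0,0,0]
    - [0,0,0]
    - [0,0,0]
  xyz:
    - [0.2,0.9,0]
    - [0.2,0.9,0]
    - [0.2,0.9,0]
    - [0.2,0.9,0]
    - [0.2,0.9,0]
    - [0.1,0.9,0]
    - [0.1,0.9,0]
    - [0.1,0.9,0]
    - [0.1,0.9,0]
    - [0.1,0.9,0]
    - [0.1,0.9,0]
    - [0.1,0.9,0]
    - [0.1,0.9,0]
    - [0.1,0.9,0]
    - [0.1,0.9,0]
    - [0,0,0]
  hand: [-0.7,-0.7,-0.7,-0.7,-0.7,-0.7,-0.7,-0.7,-0.7,-0.7,-0.7,-0.7,-0.7,-0.7,-0.7,-0.7]

```text
clock: 26.6
position: [497.3, 93.4, 150.9]
ee_rot: [0.026, 1.0, 0.001, 0.001]
contact_force: [-0.6, 0.3, 1.5]
gripper_width: 72.2
grasp_force: 0.0
```

```bash
python3 ck.py 2; python3 tl.py r
```

```text
[497.3  93.4 150.9] [-0.6  0.3  1.5]
scene -341 z along x515.. [45.8, 59.0, 55.5, 51.8, 58.6, 58.8, 59.8, None, 74.5]
scene -256 z along x515.. [45.4, 52.5, 54.9, 50.7, 60.3, 59.3, 59.5, None, 75.0]
scene -171 z along x515.. [45.4, 58.3, 56.0, 52.1, 59.1, 59.1, 59.8, None, 63.9]
top -341 z along x515.. [47.0, 55.6, 50.8, 55.0, 58.2, 57.2, 57.1, 59.1, 75.4]
top -256 z along x515.. [47.0, 56.6, 52.1, 58.0, 58.5, 60.0, 58.8, 61.9, 74.5]
top -171 z along x515.. [47.7, 57.1, 52.6, 59.1, 58.1, 58.4, 58.2, 67.7, 76.3]
scene [(290, array([467.6, 558.1]), array([155. , 197.6])), (126, array([518.8, 548.8]), array([157.6, 190.9]))]Traceback (most recent call last):
  File "tl.py", line 16, in <module>
    for n in("scene","top"): print(n,tile(eyes.get_image(n),sys.argv[1]))
                                     ~~~~^^^^^^^^^^^^^^^^^^^^^^^^^^^^^^^
  File "tl.py", line 10, in tile
    p=plane(im,np.argwhere(k)[:,::-1],51)
  File "h.py", line 18, in plane
    n=cv2.undistortPoints(uv,np.array(im["camera_matrix"]),np.array(im["dist"])).reshape(-1,2)
      ~~~~~~~~~~~~~~~~~~~^^^^^^^^^^^^^^^^^^^^^^^^^^^^^^^^^^^^^^^^^^^^^^^^^^^^^^^
cv2.error: OpenCV(4.12.0) /io/opencv/modules/calib3d/src/undistort.dispatch.cpp:347: error: (-215:Assertion failed) CV_IS_MAT(_src) && CV_IS_MAT(_dst) && (_src->rows == 1 || _src->cols == 1) && (_dst->rows == 1 || _dst->cols == 1) && _src->cols + _src->rows - 1 == _dst->rows + _dst->cols - 1 && (CV_MAT_TYPE(_src->type) == CV_32FC2 || CV_MAT_TYPE(_src->type) == CV_64FC2) && (CV_MAT_TYPE(_dst->type) == CV_32FC2 || CV_MAT_TYPE(_dst->type) == CV_64FC2) in function 'cvUndistortPointsInternal'
```

View pics/k_2.png

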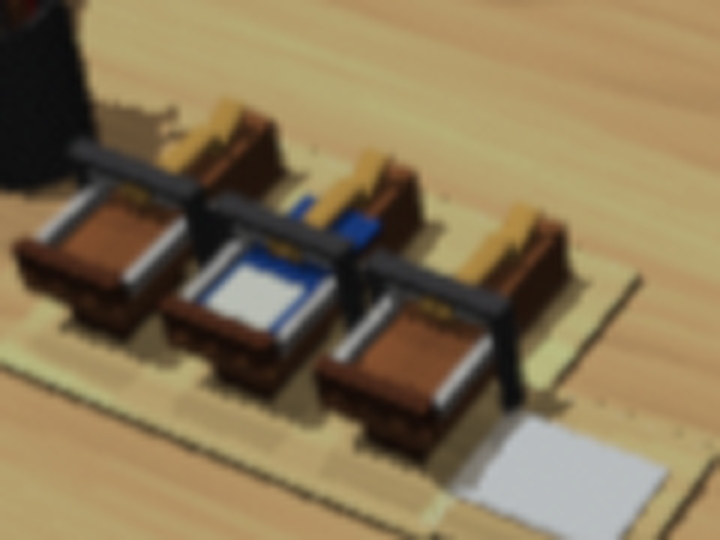

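The view shows the blue tile in lane 1 with its catch down behind it, at the same height as the empty lanes' catches. Next is the red tile.

Call:
apply_moves:
  delta_rot:
    - [0,0,0]
    - [0,0,0]
    - [0,0,0]
    - [0,0,0]
    - [0,0,0]
    - [0,0,0]
    - [0,0,0]
    - [0,0,0]
    - [0,0,0]
    - [0,0,0]
  xyz:
    - [0.2,0.8,0]
    - [0.2,0.8,0]
    - [0.2,0.8,0]
    - [0.2,0.8,0]
    - [0,0.14,0]
    - [0,0,0.6]
    - [0,0,0.6]
    - [0,0,0.6]
    - [0,0,0.6]
    - [0,0,0]
  hand: [-0.7,-0.7,-0.7,-0.7,-0.7,-0.7,-0.7,-0.7,-0.7,-0.7]

```text
clock: 27.98
position: [479.4, 173.0, 87.3]
ee_rot: [0.029, 1.0, -0.002, -0.003]
contact_force: [-0.2, 0.2, -0.6]
gripper_width: 72.9
grasp_force: 0.0
```

Call:
apply_moves:
  delta_rot:
    - [0,0,0]
    - [0,0,0]
  xyz:
    - [0,0,0]
    - [0,0,0]
  hand: [-0.7,-0.7]

```text
clock: 28.15
position: [481.8, 174.7, 90.8]
ee_rot: [0.028, 1.0, 0.0, 0.001]
contact_force: [1.2, -0.1, -0.1]
gripper_width: 72.5
grasp_force: 0.0
```

Shift y by +4 mm and z down by 61.5 mm, then close.

Call:
apply_moves:
  delta_rot:
    - [0,0,0]
    - [0,0,0]
    - [0,0,0]
    - [0,0,0]
    - [0,0,0]
    - [0,0,0]
    - [0,0,0]
    - [0,0,0]
  xyz:
    - [0.03,0.16,0]
    - [0,0,0.5]
    - [0,0,0.5]
    - [0,0,0.5]
    - [0,0,0.5]
    - [0,0,0.46]
    - [0,0,0]
    - [0,0,0]
  hand: [-0.7,-0.7,-0.7,-0.7,-0.7,-0.7,-0.7,-0.7]

```text
clock: 28.82
position: [480.9, 179.0, 29.0]
ee_rot: [0.028, 1.0, 0.0, 0.0]
contact_force: [0.0, 1.1, -0.0]
gripper_width: 72.7
grasp_force: 0.0
```

Call:
apply_moves:
  delta_rot:
    - [0,0,0]
    - [0,0,0]
    - [0,0,0]
    - [0,0,0]
    - [0,0,0]
    - [0,0,0]
    - [0,0,0]
    - [0,0,0]
    - [0,0,0]
  xyz:
    - [0,0,0]
    - [0,0,0]
    - [0,0,0]
    - [0,0,0]
    - [0,0,0]
    - [0,0,0]
    - [0,0,0]
    - [0,0,0]
    - [0,0,0]
  hand: [-0.4,-0.3,-0.2,-0.1,0,0.2,1,1,1]

```text
clock: 29.57
position: [480.9, 178.8, 29.3]
ee_rot: [0.028, 1.0, 0.0, 0.0]
contact_force: [-1.8, -1.0, 5.3]
gripper_width: 42.2
grasp_force: 59.8
```

Call:
apply_moves:
  delta_rot:
    - [0,0,0]
    - [0,0,0]
    - [0,0,0]
    - [0,0,0]
    - [0,0,0]
    - [0,0,0]
    - [0,0,-0.53]
    - [0,0,0]
    - [0,0,0]
    - [0,0,0]
    - [0,0,0]
    - [0,0,0]
    - [0,0,0]
    - [0,0,0]
    - [0,0,0]
    - [0,0,0]
    - [0,0,0]
    - [0,0,0]
    - [0,0,0]
    - [0,0,0]
  xyz:
    - [0,0,-0.2]
    - [0,0,-0.4]
    - [0,0,-0.7]
    - [0,0,-0.9]
    - [0,0,-0.9]
    - [0,0,-0.9]
    - [0,0,0]
    - [0.16,-0.5,0]
    - [0.16,-0.9,0]
    - [0.16,-0.9,0]
    - [0.16,-0.9,0]
    - [0.16,-0.9,0]
    - [0.16,-0.9,0]
    - [0.16,-0.9,0]
    - [0.16,-0.9,0]
    - [0.16,-0.9,0]
    - [0.16,-0.9,0]
    - [0.16,-0.9,0]
    - [0.16,-0.9,0]
    - [0.16,-0.9,0]
  hand: [1,1,1,1,1,1,1,1,1,1,1,1,1,1,1,1,1,1,1,1]

```text
clock: 31.23
position: [426.8, -105.1, 128.5]
ee_rot: [0.001, 1.0, 0.0, -0.001]
contact_force: [0.5, 0.1, -1.4]
gripper_width: 43.0
grasp_force: 60.7
```

Call:
apply_moves:
  delta_rot:
    - [0,0,0]
    - [0,0,0]
    - [0,0,0]
    - [0,0,0]
    - [0,0,0]
    - [0,0,0]
    - [0,0,0]
    - [0,0,0]
    - [0,0,0]
    - [0,0,0]
    - [0,0,0]
  xyz:
    - [0,-0.8,0]
    - [0,-0.8,0]
    - [0,-0.8,0]
    - [0,-0.4,0]
    - [0,0,0.8]
    - [0,0,0.8]
    - [0,0,0.8]
    - [0,0,0.8]
    - [0,0,0]
    - [0,0,0]
    - [0,0,0]
  hand: [1,1,1,1,1,1,1,1,1,1,1]

```text
clock: 32.15
position: [428.6, -173.8, 49.4]
ee_rot: [0.001, 1.0, -0.0, 0.0]
contact_force: [-0.1, 0.9, -0.1]
gripper_width: 42.7
grasp_force: 60.9
```

```bash
python3 look2.py -171 71 3; python3 -c "
from h import *
print(arm.read_state()['position'])"
```

```text
[ 428.6453886  -173.75475298   49.37195713]
scene tile 241 x [445.9 507.9 476.9] y [-194.9 -149.9 -172.4] z 71.8
    15 52 [-191.9 -151. ] -171.5
    30 52 [-190.8 -151.4] -171.1
    45 56 [-193.5 -151.2] -172.3
    60 58 [-192.5 -152.3] -172.4
    75 23 [-194.6 -154.1] -174.3
scene floor [-198.6 -140.6 -169.6]
scene floor+guides [-201.5 -140.5 -171. ]
scene bar [-208.2 -135.2 -171.7]
scene arm [-178.8 -164.8 -171.8] -171.5
top tile 51 x [487.5 499.5 493.5] y [-195.4 -151.4 -173.4] z 71.7
    60 49 [-193.9 -152.5] -173.2
top floor [-196.1 -140.1 -168.1]
top floor+guides [-201.5 -140.5 -171. ]
top bar [-207.2 -136.2 -171.7]
top arm [-176.9 -163.9 -170.4] -170.7
[ 428.31745202 -173.69463117   48.87705134]
```

Call:
apply_moves:
  delta_rot:
    - [0,0,0]
    - [0,0,0]
    - [0,0,0]
    - [0,0,0]
    - [0,0,0]
    - [0,0,0]
  xyz:
    - [0,0.03,0.2]
    - [0,0,0.3]
    - [0,0,0.22]
    - [0,0,0]
    - [0,0,0]
    - [0,0,0]
  hand: [1,1,1,1,1,1]

```text
clock: 33.1
position: [428.2, -173.0, 30.3]
ee_rot: [0.001, 1.0, -0.0, -0.0]
contact_force: [0.9, -0.1, -0.2]
gripper_width: 42.8
grasp_force: 60.9
```

Call:
apply_moves:
  delta_rot:
    - [0,0,0]
    - [0,0,0]
    - [0,0,0]
    - [0,0,0]
    - [0,0,0]
    - [0,0,0]
    - [0,0,0]
    - [0,0,0]
    - [0,0,0]
    - [0,0,0]
    - [0,0,0]
  xyz:
    - [-0.3,0,0]
    - [-0.3,0,0]
    - [-0.3,0,0]
    - [-0.3,0,0]
    - [-0.3,0,0]
    - [-0.3,0,0]
    - [-0.3,0,0]
    - [-0.3,0,0]
    - [-0.3,0,0]
    - [-0.3,0,0]
    - [0,0,0]
  hand: [1,1,1,1,1,1,1,1,1,1,1]

```text
clock: 34.02
position: [505.3, -173.1, 30.7]
ee_rot: [0.0, 1.0, -0.0, 0.001]
contact_force: [0.5, -0.6, -1.2]
gripper_width: 42.4
grasp_force: 60.9
```

Call:
apply_moves:
  delta_rot:
    - [0,0,0]
    - [0,0,0]
    - [0,0,0]
    - [0,0,0]
    - [0,0,0]
  xyz:
    - [-0.2,0,0]
    - [-0.2,0,0]
    - [-0.2,0,0]
    - [-0.2,0,0]
    - [0,0,0]
  hand: [1,1,1,1,1]

```text
clock: 34.43
position: [524.6, -173.1, 30.7]
ee_rot: [0.0, 1.0, -0.0, 0.001]
contact_force: [-0.6, 0.7, -1.3]
gripper_width: 42.7
grasp_force: 60.9
```

Call:
apply_moves:
  delta_rot:
    - [0,0,0]
    - [0,0,0]
    - [0,0,0]
    - [0,0,0]
    - [0,0,0]
    - [0,0,0]
    - [0,0,0]
    - [0,0,0]
  xyz:
    - [-0.2,0,0.01]
    - [-0.2,0,0.01]
    - [-0.2,0,0]
    - [-0.2,0,0]
    - [-0.2,0,0]
    - [-0.2,0,0]
    - [-0.2,0,0]
    - [0,0,0]
  hand: [1,1,1,1,1,1,1,1]

```text
clock: 35.1
position: [559.6, -173.2, 30.1]
ee_rot: [0.0, 1.0, -0.0, 0.001]
contact_force: [-0.2, -1.2, -1.0]
gripper_width: 42.3
grasp_force: 60.9
```

Call:
apply_moves:
  delta_rot:
    - [0,0,0]
    - [0,0,0]
    - [0,0,0]
    - [0,0,0]
    - [0,0,0]
  xyz:
    - [-0.12,0,0]
    - [-0.12,0,0]
    - [-0.12,0,0]
    - [-0.08,0,0]
    - [0,0,0]
  hand: [1,1,1,1,1]

```text
clock: 35.52
position: [569.8, -173.2, 30.2]
ee_rot: [0.001, 1.0, -0.0, 0.0]
contact_force: [-0.1, -0.1, -1.8]
gripper_width: 42.4
grasp_force: 60.9
```

Call:
apply_moves:
  delta_rot:
    - [0,0,0]
    - [0,0,0]
    - [0,0,0]
  xyz:
    - [-0.06,0,0]
    - [-0.06,0,0]
    - [0,0,0]
  hand: [1,1,1]

```text
clock: 35.77
position: [572.5, -173.2, 30.1]
ee_rot: [0.001, 1.0, -0.0, 0.0]
contact_force: [-0.2, -1.2, -0.2]
gripper_width: 42.3
grasp_force: 60.9
```

Call:
apply_moves:
  delta_rot:
    - [0,0,0]
    - [0,0,0]
    - [0,0,0]
  xyz:
    - [-0.06,0,0]
    - [-0.04,0,0]
    - [0,0,0]
  hand: [1,1,1]

```text
clock: 36.02
position: [573.3, -173.2, 29.8]
ee_rot: [0.001, 1.0, 0.0, -0.002]
contact_force: [-3.3, -0.4, 1.9]
gripper_width: 42.7
grasp_force: 61.1
```

Call:
apply_moves:
  delta_rot:
    - [0,0,0]
    - [0,0,0]
    - [0,0,0]
    - [0,0,0]
    - [0,0,0]
    - [0,0,0]
    - [0,0,0]
    - [0,0,0]
    - [0,0,0]
    - [0,0,0]
    - [0,0,0]
    - [0,0,0]
    - [0,0,0]
    - [0,0,0]
    - [0,0,0]
  xyz:
    - [0.04,0,0]
    - [0,0,0]
    - [0,0,0]
    - [0,0,0]
    - [0,0,-0.4]
    - [0,0,-0.8]
    - [0,0,-0.9]
    - [0,0,-0.9]
    - [0.5,0,-0.9]
    - [0.9,0,-0.9]
    - [0.9,0,0]
    - [0.9,0,0]
    - [0.9,0,0]
    - [0.9,0,0]
    - [0,0,0]
  hand: [0.4,-0.2,-0.5,-0.5,-0.5,-0.5,-0.5,-0.5,-0.5,-0.5,-0.5,-0.5,-0.5,-0.5,-0.5]

```text
clock: 37.27
position: [444.8, -172.8, 150.9]
ee_rot: [0.001, 1.0, 0.001, -0.0]
contact_force: [-0.6, 0.3, 0.9]
gripper_width: 64.2
grasp_force: 0.0
```

```bash
python3 ck.py 3
cat > cone.py <<'E'
from h import *
for n in("scene","top"):
    Q=[];
    for _ in range(4): im=eyes.get_image(n); Q.append(cloud(im))
    X=np.nanmean(Q,0); print(n,[(np.round(d["bbox"]).tolist(),round(d["score"],2)) for d in nets.look_for("cone_pack",im)][:2])
    P=X.reshape(-1,3); P=P[np.isfinite(P[:,0])]
    k=P[(P[:,0]>440)&(P[:,0]<600)&(P[:,1]>-20)&(P[:,1]<130)&(P[:,2]>15)&(P[:,2]<60)]
    print(len(k),"all",cv2.minAreaRect(k[:,:2].astype(np.float32)))
    b=k[(k[:,2]<31)&(k[:,2]>22)]; (c,s,a)=cv2.minAreaRect(b[:,:2].astype(np.float32)); print(" block top",len(b),np.round(c,1),np.round(s,1),round(a,1),"mean",b.mean(0).round(1))
    m=b[:,:2]-b[:,:2].mean(0); w,v=np.linalg.eigh(m.T@m); print(" axis deg",np.degrees(np.arctan2(v[1,1],v[0,1])).round(1))
    t=k[k[:,2]>36]; print(" cones",len(t),t.mean(0).round(1))
    if len(t)>4:
        m=t[:,:2]-t[:,:2].mean(0); w,v=np.linalg.eigh(m.T@m); print(" cones axis",np.degrees(np.arctan2(v[1,1],v[0,1])).round(1))
E
python3 cone.py
```

```text
[ 444.8 -172.8  150.9] [-0.6  0.3  0.9]
scene -341 z along x515.. [45.8, 58.7, 56.5, 52.6, 58.0, 58.3, 59.3, None, 63.3]
scene -256 z along x515.. [46.5, 58.6, 54.7, 58.8, 59.4, 59.5, 59.8, None, 75.2]
scene -171 z along x515.. [46.3, 57.9, 55.3, 54.6, 59.5, 59.4, 60.1, None, 75.9]
top -341 z along x515.. [46.4, 57.5, 52.2, 56.8, 54.0, 57.8, 59.3, 58.2, 74.3]
top -256 z along x515.. [None, None, 52.1, 58.5, 59.8, 59.5, 59.0, 65.0, 75.6]
top -171 z along x515.. [None, 56.9, 51.7, 57.7, 59.0, 59.4, 59.2, 66.9, 75.4]
scene [([343.0, 174.0, 368.0, 196.0], 0.6)]
219 all ((460.31280517578125, 40.59877395629883), (53.60901641845703, 29.854284286499023), 86.50687408447266)
 block top 119 [460.3  40.3] [53.  29.9] 86.5 mean [465.1  42.1  26.6]
 axis deg 91.9
 cones 49 [462.   40.1  46.5]
 cones axis 88.2
top [([329.0, 171.0, 432.0, 230.0], 0.17)]
0 all ((0.0, 0.0), (0.0, 0.0), 0.0)
 block top 0 [0. 0.] [0. 0.] 0.0 mean [nan nan nan]
 axis deg 90.0
 cones 0 [nan nan nan]cone.py:9: RuntimeWarning: Mean of empty slice.
  b=k[(k[:,2]<31)&(k[:,2]>22)]; (c,s,a)=cv2.minAreaRect(b[:,:2].astype(np.float32)); print(" block top",len(b),np.round(c,1),np.round(s,1),round(a,1),"mean",b.mean(0).round(1))
  ret = um.true_divide(
cone.py:10: RuntimeWarning: Mean of empty slice.
  m=b[:,:2]-b[:,:2].mean(0); w,v=np.linalg.eigh(m.T@m); print(" axis deg",np.degrees(np.arctan2(v[1,1],v[0,1])).round(1))
cone.py:11: RuntimeWarning: Mean of empty slice.
  t=k[k[:,2]>36]; print(" cones",len(t),t.mean(0).round(1))
```

View pics/k_3.png

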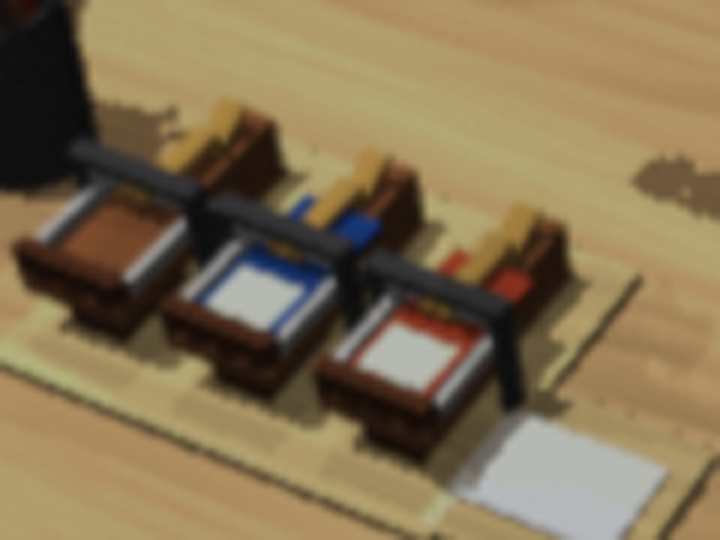

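The view shows both tiles home, blue in lane 1 and red in lane 2, with both catches down behind them at the empty lane's level. The cone pack has been knocked to about (460, 40). I turn the wrist 90° and look at it again.

```bash
python3 -c "
from h import *
print(arm.read_state()['joints'].round(2))"
```

```text
[-0.03  0.22 -0.45  0.   -0.89 -1.54]
```

Call:
apply_moves:
  delta_rot:
    - [0,0,-1]
    - [0,0,-1]
    - [0,0,-1]
    - [0,0,-1]
    - [0,0,-1]
    - [0,0,-1]
    - [0,0,-1]
    - [0,0,-1]
    - [0,0,-1]
    - [0,0,-1]
    - [0,0,-1]
    - [0,0,-1]
    - [0,0,-1]
    - [0,0,-1]
    - [0,0,-1]
    - [0,0,0]
    - [0,0,0]
  xyz:
    - [0,0,0]
    - [0,0,0]
    - [0,0,0]
    - [0,0,0]
    - [0,0,0]
    - [0,0,0]
    - [0,0,0]
    - [0,0,0]
    - [0,0,0]
    - [0,0,0]
    - [0,0,0]
    - [0,0,0]
    - [0,0,0]
    - [0,0,0]
    - [0,0,0]
    - [0,0,0]
    - [0,0,0]
  hand: [-0.5,-0.5,-0.5,-0.5,-0.5,-0.5,-0.5,-0.5,-0.5,-0.5,-0.5,-0.5,-0.5,-0.5,-0.5,-0.5,-0.5]

```text
clock: 39.63
position: [448.7, -173.0, 150.1]
ee_rot: [-0.706, 0.709, -0.0, 0.0]
contact_force: [0.4, -0.6, 1.0]
gripper_width: 64.2
grasp_force: 0.0
```

```bash
python3 cone.py 2>/dev/null
python3 - <<'E'
from h import *
from fit import *
T=[]
for n,z in(("scene",26),("top",26)):
    im=eyes.get_image(n)
    try: print(n,fit(im,box(-14,14,-27,27,26),(461,41,-2),(10,10,14)))
    except Exception as e: print(e)
    T.append(cv2.convertScaleAbs(ortho(im,410,510,-10,90,26,4),alpha=1.5))
cv2.imwrite("pics/cone1.png",np.hstack(T)[:,:,::-1])
E
```

```text
scene [([343.0, 176.0, 368.0, 194.0], 0.64)]
221 all ((460.5973815917969, 40.25448989868164), (53.68065643310547, 28.82471466064453), 88.69080352783203)
 block top 115 [461.   40.1] [53.8 28.7] 89.8 mean [465.   42.1  26.5]
 axis deg 91.8
 cones 49 [461.9  40.1  46.4]
 cones axis 88.0
top [([394.0, 196.0, 401.0, 211.0], 0.62)]
0 all ((0.0, 0.0), (0.0, 0.0), 0.0)
 block top 0 [0. 0.] [0. 0.] 0.0 mean [nan nan nan]
 axis deg 90.0
 cones 0 [nan nan nan]
scene (array([476.7 ,  46.52,  15.97]), np.float64(0.958))
top (array([453.82,  53.07, -23.39]), np.float64(0.607))
```

View pics/cone1.png

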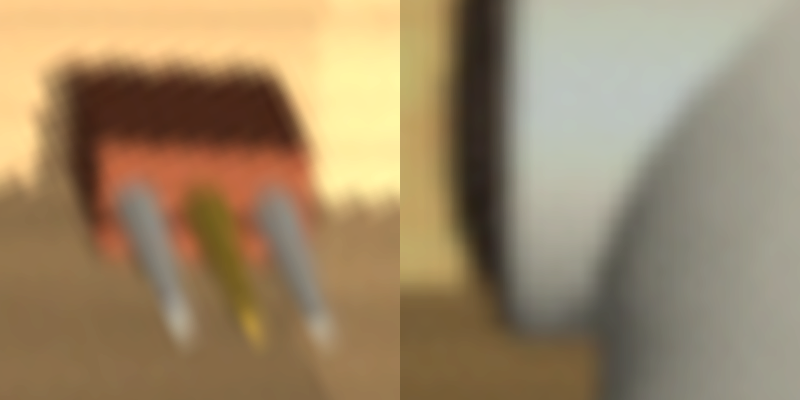

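The rectified scene view shows the cone block's top at y 11–66 and x 445–475, standing upright and square to within about 2°. Its centre is about (460, 39.5).

Call:
apply_moves:
  delta_rot:
    - [0,0,0]
    - [0,0,0]
    - [0,0,0]
    - [0,0,0]
    - [0,0,0]
    - [0,0,0]
    - [0,0,0]
    - [0,0,0]
    - [0,0,0]
    - [0,0,0]
    - [0,0,0]
    - [0,0,0]
    - [0,0,0]
    - [0,0,0]
    - [0,0,0]
    - [0,0,0]
  xyz:
    - [-0.85,-0.05,0]
    - [-0.85,-0.05,0]
    - [-0.85,-0.05,0]
    - [-0.85,-0.05,0]
    - [-0.85,-0.05,0]
    - [-0.85,-0.05,0]
    - [-0.85,-0.05,0]
    - [-0.85,-0.05,0]
    - [-0.85,-0.05,0]
    - [-0.85,0,0]
    - [0,0,0.5]
    - [0,0,0.6]
    - [0,0,0.6]
    - [0,0,0.6]
    - [0,0,0]
    - [0,0,0]
  hand: [-0.5,-0.5,-0.5,-0.5,-0.5,-0.5,-0.5,-0.5,-0.5,-0.5,-0.5,-0.5,-0.5,-0.5,-0.5,-0.5]

```text
clock: 41.57
position: [460.0, 39.3, 92.3]
ee_rot: [-0.707, 0.707, 0.0, -0.001]
contact_force: [-0.1, -0.2, 1.1]
gripper_width: 64.1
grasp_force: 0.0
```

Run:
```python
from h import *
for i in range(3): im=eyes.get_image("scene")
print(arm.read_state()["position"])
save(im,"cone2",(310,130,410,220),6)
```

```text
[460.99809615  39.73538433  93.5719089 ]
```

View pics/cone2.png

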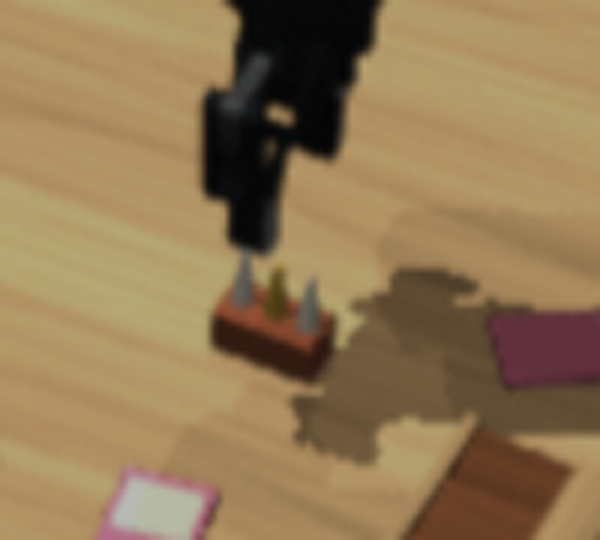

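The view shows the gripper above the upright cone pack at (272,330). I go down and close.

Call:
apply_moves:
  delta_rot:
    - [0,0,0]
    - [0,0,0]
    - [0,0,0]
    - [0,0,0]
    - [0,0,0]
    - [0,0,0]
    - [0,0,0]
    - [0,0,0]
    - [0,0,0]
    - [0,0,0]
  xyz:
    - [0,0,0.5]
    - [0,0,0.5]
    - [0,0,0.5]
    - [0,0,0.5]
    - [0,0,0.5]
    - [0,0,0.5]
    - [0,0,0.4]
    - [0,0,0.2]
    - [0,0,0]
    - [0,0,0]
  hand: [-0.5,-0.5,-0.5,-0.5,-0.5,-0.5,-0.5,-0.5,-0.5,-0.5]

```text
clock: 42.55
position: [460.8, 39.7, 3.1]
ee_rot: [-0.707, 0.708, -0.0, 0.0]
contact_force: [-0.4, -1.0, -0.1]
gripper_width: 63.9
grasp_force: 0.0
```

Call:
apply_moves:
  delta_rot:
    - [0,0,0]
    - [0,0,0]
    - [0,0,0]
    - [0,0,0]
    - [0,0,0]
    - [0,0,0]
    - [0,0,0]
    - [0,0,0]
    - [0,0,0]
    - [0,0,0]
    - [0,0,0]
    - [0,0,0]
  xyz:
    - [0,0,0]
    - [0,0,0]
    - [0,0,0]
    - [0,0,0]
    - [0,0,0]
    - [0,0,0]
    - [0,0,0]
    - [0,0,0]
    - [0,0,0]
    - [0,0,0]
    - [0,0,0]
    - [0,0,0]
  hand: [-0.3,-0.2,-0.1,0,0.1,0.15,0.2,0.25,0.3,0.35,1,1]

```text
clock: 43.55
position: [460.2, 39.5, 2.8]
ee_rot: [-0.707, 0.708, -0.0, -0.0]
contact_force: [-1.2, 0.8, 3.7]
gripper_width: 26.9
grasp_force: 59.0
```

Run:
```python
from h import *
T=[]
for n in("scene","top"):
    im=eyes.get_image(n); o=ortho(im,575,680,-160,-30,10,3)
    hs=cv2.cvtColor(o,cv2.COLOR_RGB2HSV).astype(int); w=(hs[...,1]<85)&(hs[...,2]>85)
    cs,_=cv2.findContours(w.astype(np.uint8),0,cv2.CHAIN_APPROX_NONE); c=max(cs,key=cv2.contourArea)
    print(n,cv2.minAreaRect(c))
    for x in (608,615,622,630,640,648):
        r=np.where(w[int((680-x)*3)])[0]; print("  x",x,"y",(-30-r[[0,-1]]/3).round(1))
    for y in(-62,-75,-90,-105,-120,-130):
        r=np.where(w[:,int((-30-y)*3)])[0]; print("  y",y,"x",(680-r[[0,-1]]/3).round(1)) if len(r) else None
    v=cv2.convertScaleAbs(o,alpha=1.4)
    for g in range(-150,-30,20): cv2.line(v,(int((-30-g)*3),0),(int((-30-g)*3),6),(255,0,0),1)
    T.append(v)
cv2.imwrite("pics/pad.png",np.hstack(T)[:,:,::-1])
```

```text
scene ((205.7157745361328, 126.16039276123047), (244.40977478027344, 269.8161926269531), 89.06080627441406)
  x 608 y [ -54.3 -140. ]
  x 615 y [ -54.  -142.7]
  x 622 y [ -54.7 -142.7]
  x 630 y [ -54.3 -143. ]
  x 640 y [ -54.3 -142.3]
  x 648 y [ -54.7 -142.7]
  y -62 x [660.  597.7]
  y -75 x [660.7 597. ]
  y -90 x [660.3 598. ]
  y -105 x [659.7 598.7]
  y -120 x [660.  598.3]
  y -130 x [660.7 598.3]
top ((199.0, 157.5), (189.0, 268.0), 90.0)
  x 608 y [ -52.7 -134.3]
  x 615 y [ -52.  -151.7]
  x 622 y [ -52.  -159.7]
  x 630 y [ -52.3 -159.7]
  x 640 y [ -52.7 -159.7]
  x 648 y [ -52.7 -153.7]
  y -62 x [658.7 596.3]
  y -75 x [658.7 596.3]
  y -90 x [658.7 596.7]
  y -105 x [658.7 597. ]
  y -120 x [658.7 596.3]
  y -130 x [659.  597.7]
```

View pics/pad.png

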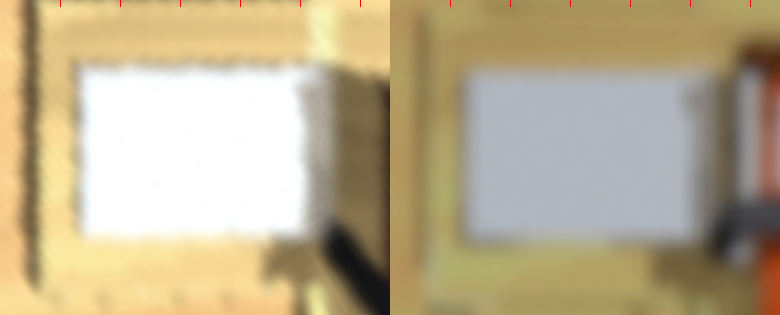

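The rectified pad view shows the white pad centred at about (629, -98.5) in the scene camera and (627.7, -97.3) in the top camera, and square. Corrected with the gripper offsets, that is about (628.5, -98.3). I lift the pack and carry it over.

Call:
apply_moves:
  delta_rot:
    - [0,0,0]
    - [0,0,0]
    - [0,0,0]
    - [0,0,0]
    - [0,0,0]
    - [0,0,0]
    - [0,0,0]
    - [0,0,0]
    - [0,0,0]
    - [0,0,0]
    - [0,0,0]
    - [0,0,0]
    - [0,0,0]
    - [0,0,0]
    - [0,0,0]
    - [0,0,0]
  xyz:
    - [0,0,-0.2]
    - [0,0,-0.5]
    - [0,0,-0.8]
    - [0,0,-0.8]
    - [0,0,-0.8]
    - [0,0,-0.8]
    - [0.3,-0.36,0]
    - [0.58,-0.7,0]
    - [0.58,-0.7,0]
    - [0.58,-0.7,0]
    - [0.58,-0.7,0]
    - [0.58,-0.7,0]
    - [0.58,-0.7,0]
    - [0.58,-0.7,0]
    - [0.58,-0.7,0]
    - [0.58,-0.76,0]
  hand: [1,1,1,1,1,1,1,1,1,1,1,1,1,1,1,1]

```text
clock: 44.98
position: [628.3, -100.0, 98.6]
ee_rot: [-0.706, 0.708, 0.001, -0.001]
contact_force: [0.6, 0.3, 0.0]
gripper_width: 27.0
grasp_force: 58.8
```

Call:
apply_moves:
  delta_rot:
    - [0,0,0]
    - [0,0,0]
    - [0,0,0]
    - [0,0,0]
    - [0,0,0]
    - [0,0,0]
    - [0,0,0]
  xyz:
    - [0,0,0.4]
    - [0,0,0.6]
    - [0,0,0.6]
    - [0,0,0.4]
    - [0,0,0.2]
    - [0,0,0]
    - [0,0,0]
  hand: [1,1,1,1,1,1,1]

```text
clock: 45.57
position: [628.1, -98.7, 45.0]
ee_rot: [-0.707, 0.707, -0.0, -0.0]
contact_force: [0.7, -0.6, -1.0]
gripper_width: 26.9
grasp_force: 58.9
```

```bash
cat > cp.py <<'E'
from h import *
s=arm.read_state(); print(s["position"],s["ee_rot"].round(4))
im=eyes.get_image("scene"); P=np.nanmean([cloud(eyes.get_image("scene")) for _ in range(4)],0); f=im["frame"]
hs=cv2.cvtColor(f,cv2.COLOR_RGB2HSV).astype(int)
m=((hs[...,0]<14)|(hs[...,0]>170))&(hs[...,1]>110)&(abs(P[...,0]-629)<45)&(abs(P[...,1]+98)<45)&(P[...,2]>12)
k=P[m]; print(len(k),np.nanpercentile(k,[3,97],axis=0).round(1).tolist())
for z0 in range(10,64,6):
    j=k[(k[:,2]>z0)&(k[:,2]<=z0+6)]
    if len(j)>8: print(z0,len(j),"y",np.percentile(j[:,1],[3,97]).round(1),"x",np.percentile(j[:,0],[3,97]).round(1))
E
python3 cp.py
```

```text
[628.12991007 -98.69706522  44.97101807] [-7.068e-01  7.074e-01 -0.000e+00 -1.000e-04]
110 [[618.2, -142.4, 45.4], [665.7, -71.0, 172.6]]
46 11 y [-142.7  -72.2] x [636.7 658.1]
52 18 y [-142.4  -71. ] x [624.8 659.3]
58 18 y [-112.6  -70.8] x [625.7 650.2]
```

Run:
```python
from h import *
r=[]
for _ in range(4):
    im=eyes.get_image("scene"); P=cloud(im); 
    m=(P[...,0]>634)&(P[...,0]<650)&(P[...,1]>-135)&(P[...,1]<-60)&(P[...,2]>40)&(P[...,2]<75); r.append(P[m])
k=np.concatenate(r)
for z0 in range(40,75,5):
    j=k[(k[:,2]>z0)&(k[:,2]<=z0+5)]
    if len(j)>8: print(z0,len(j),"y",np.percentile(j[:,1],[0,2,50,98,100]).round(1),"x",np.percentile(j[:,0],[3,50,97]).round(1))
s=arm.read_state();print(s["position"])
save(im,"place",(230,130,360,230),6)
```

```text
45 50 y [-123.3 -123.1  -82.7  -70.9  -70.7] x [635.7 642.4 649.3]
50 43 y [-120.7 -120.7  -78.3  -71.2  -71.2] x [635.8 643.5 649.4]
55 54 y [-90.9 -90.1 -80.1 -70.7 -70.4] x [634.7 643.5 649.2]
60 47 y [-92.1 -91.4 -83.6 -70.2 -69.4] x [635.8 643.4 649.8]
65 92 y [-91.6 -91.  -81.2 -71.1 -70.2] x [634.4 641.2 648.9]
70 56 y [-91.3 -90.6 -84.1 -71.3 -70.1] x [634.4 639.6 649.7]
[628.15407819 -98.69112838  45.44936079]
```

View pics/place.png

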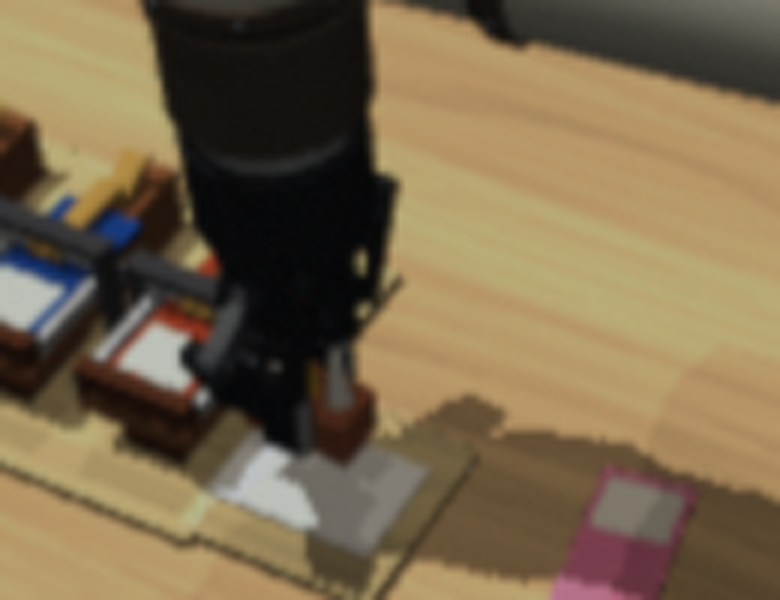

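The view shows the pack held upright over the pad. Measured in the same camera, the block centre is about (629, -98.2) against the pad at (629.1, -98.5). I lower it.

Call:
apply_moves:
  delta_rot:
    - [0,0,0]
    - [0,0,0]
    - [0,0,0]
    - [0,0,0]
    - [0,0,0]
    - [0,0,0]
    - [0,0,0]
  xyz:
    - [0.01,0,0.3]
    - [0,0,0.3]
    - [0,0,0.3]
    - [0,0,0.2]
    - [0,0,0.1]
    - [0,0,0]
    - [0,0,0]
  hand: [1,1,1,1,1,1,1]

```text
clock: 46.6
position: [628.0, -99.0, 14.7]
ee_rot: [-0.707, 0.708, 0.0, -0.0]
contact_force: [-0.2, -0.7, -0.1]
gripper_width: 27.1
grasp_force: 58.9
```

Call:
apply_moves:
  delta_rot:
    - [0,0,0]
    - [0,0,0]
    - [0,0,0]
  xyz:
    - [0,0,0.04]
    - [0,0,0.03]
    - [0,0,0]
  hand: [1,1,1]

```text
clock: 46.85
position: [628.1, -98.9, 13.5]
ee_rot: [-0.707, 0.708, -0.0, 0.0]
contact_force: [1.1, 0.5, -1.6]
gripper_width: 27.0
grasp_force: 58.9
```

Call:
apply_moves:
  delta_rot:
    - [0,0,0]
    - [0,0,0]
    - [0,0,0]
  xyz:
    - [0,0,0.03]
    - [0,0,0.02]
    - [0,0,0]
  hand: [1,1,1]

```text
clock: 47.1
position: [628.3, -98.9, 12.8]
ee_rot: [-0.707, 0.707, -0.0, 0.0]
contact_force: [-1.5, -0.3, 3.8]
gripper_width: 26.6
grasp_force: 59.4
```

Call:
apply_moves:
  delta_rot:
    - [0,0,0]
    - [0,0,0]
    - [0,0,0]
    - [0,0,0]
    - [0,0,0]
    - [0,0,0]
    - [0,0,0]
    - [0,0,0]
    - [0,0,0]
    - [0,0,0]
    - [0,0,0]
    - [0,0,0]
    - [0,0,0]
    - [0,0,0]
    - [0,0,0]
    - [0,0,0]
    - [0,0,0]
  xyz:
    - [0,0,0]
    - [0,0,0]
    - [0,0,0]
    - [0,0,0]
    - [0,0,0]
    - [0,0,-0.3]
    - [0,0,-0.5]
    - [0,0,-0.8]
    - [0,0,-0.9]
    - [0,0,-0.9]
    - [0,0,-0.9]
    - [0,0,-0.9]
    - [0,0.9,-0.5]
    - [0,0.9,0]
    - [0,0.9,0]
    - [0,0.9,0]
    - [0,0.9,0]
  hand: [0.3,0.2,0,-0.2,-0.3,-0.3,-0.3,-0.3,-0.3,-0.3,-0.3,-0.3,-0.3,-0.3,-0.3,-0.3,-0.3]

```text
clock: 48.52
position: [514.7, -98.9, 156.1]
ee_rot: [-0.707, 0.708, -0.001, 0.001]
contact_force: [-0.4, 0.5, 0.1]
gripper_width: 55.6
grasp_force: 0.0
```

Call:
apply_moves:
  delta_rot:
    - [0,0,0]
    - [0,0,0]
    - [0,0,0]
    - [0,0,0]
    - [0,0,0]
    - [0,0,0]
    - [0,0,0]
    - [0,0,0]
    - [0,0,0]
    - [0,0,0]
    - [0,0,0]
  xyz:
    - [-0.9,0.3,0]
    - [-0.9,0,0]
    - [-0.9,0,0]
    - [-0.9,0,0]
    - [-0.9,0,0]
    - [-0.9,0,0]
    - [-0.9,0,0]
    - [-0.9,0,0]
    - [-0.9,0,0]
    - [-0.9,0,0]
    - [0,0,0]
  hand: [-0.3,-0.3,-0.3,-0.3,-0.3,-0.3,-0.3,-0.3,-0.3,-0.3,-0.3]

```text
clock: 49.43
position: [509.2, 129.3, 156.2]
ee_rot: [0.708, -0.706, 0.001, -0.002]
contact_force: [1.2, 0.1, 0.1]
gripper_width: 55.6
grasp_force: 0.0
```

```bash
python3 - <<'E'
from h import *
for n in("scene","top"):
    for _ in range(2): im=eyes.get_image(n)
    P=np.nanmean([cloud(eyes.get_image(n)) for _ in range(4)],0).reshape(-1,3)
    k=P[(abs(P[:,0]-629)<32)&(P[:,1]<-55)&(P[:,1]>-130)&(P[:,2]>18)&(P[:,2]<72)]
    b=k[(k[:,2]>32)&(k[:,2]<41)]; print(n,"all",len(k),np.round(cv2.minAreaRect(k[:,:2].astype(np.float32))[0],1),"blocktop",cv2.minAreaRect(b[:,:2].astype(np.float32)),"zmax",k[:,2].max().round(1))
    t=k[k[:,2]>46]; print("cones",len(t),t.mean(0).round(1)); m=t[:,:2]-t[:,:2].mean(0); w,v=np.linalg.eigh(m.T@m); print("axis",np.degrees(np.arctan2(v[1,1],v[0,1])).round(1))
    o=ortho(im,575,680,-160,-30,36,3); hs=cv2.cvtColor(o,cv2.COLOR_RGB2HSV).astype(int)
    red=((hs[...,0]<11)|(hs[...,0]>172))&(hs[...,1]>110)&(hs[...,2]>100); red[:,270:]=0
    cs,_=cv2.findContours(red.astype(np.uint8),0,cv2.CHAIN_APPROX_NONE)
    if cs: c,s,a=cv2.minAreaRect(max(cs,key=cv2.contourArea)); print("red top ortho",round(680-c[1]/3,1),round(-30-c[0]/3,1),np.round(s,0)/3,a)
E
python3 ck.py 4
```

```text
scene all 279 [629.4 -98.2] blocktop ((629.4141235351562, -98.24415588378906), (53.44193649291992, 28.666423797607422), 88.0953598022461) zmax 67.8
cones 54 [630.9 -96.8  55.8]
axis 89.0
red top ortho 633.1 -96.6 [46.33333333 18.33333333] 1.8881880044937134
top all 144 [624.1 -97.4] blocktop ((624.1060791015625, -97.41271209716797), (50.34772491455078, 27.759553909301758), 89.61663818359375) zmax 67.7
cones 19 [623.3 -96.   57. ]
axis 88.3
red top ortho 632.5 -92.0 [ 9.66666667 15.33333333] 90.0
[508.3 125.8 154.6] [-0.4 -0.4  0.6]
scene -341 z along x515.. [46.0, 58.8, 55.7, 50.8, 56.5, 59.0, 60.2, None, 65.7]
scene -256 z along x515.. [45.9, 58.6, 54.8, 58.3, 59.3, 59.6, 59.8, None, 75.1]
scene -171 z along x515.. [46.4, 59.0, 55.4, 51.8, 59.6, 59.5, 59.9, None, 75.2]
top -341 z along x515.. [45.6, 57.0, 51.9, 58.2, 56.3, 56.4, 58.7, 58.8, 75.1]
top -256 z along x515.. [46.1, 57.9, 52.5, 59.3, 58.5, 60.7, 58.5, 61.5, 74.8]
top -171 z along x515.. [45.6, 57.2, 53.0, 59.2, 59.3, 59.3, 59.1, 66.6, 76.1]
```

```bash
python3 -c "
from h import *
print(arm.job_done())"
```

```text
the job is handed in; nothing more can be done
None
```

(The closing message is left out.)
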